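# Put the weld-inspection kit back on its two-tier stand

### The arm

A 6-joint arm with a two-finger parallel gripper is mounted at the origin on the work surface. World frame = base frame: x ahead of the robot, y to its left, z up, the work surface at z = 0. Lengths are in mm, angles in rad, forces in N, time in s.
With the tool pointing down it reaches from about 350 to 875 mm from the base axis. Payload 4.2 kg.
Tool frame: the origin (TCP) lies between the finger pads; the fingertips stand 11 mm ahead of it and the grasp point (between the pads) lies 8 mm behind it; z points along the fingers, y is the direction in which the jaws open and shut (so a half turn about z gives the same grasp; the last joint's range is limited). The gripper opens to 85 mm and grips with 20 to 120 N. Pads are 22 mm wide; open, the fingers measure 114 mm over their backs; the gripper's body (76 mm by 85 mm) begins 54 mm behind the grasp point. The pads swing forward as they close: fully open they stand 13 mm farther back than shut.
Start: joints at [-0.936, 0.385, 0.008, 0, -1.194, -0.259], TCP at [229.399, -581.356, 242.312] pointing down, gripper open.
Joint ranges: [-3.14, 3.14], [-1.21, 2.06], [-1.07, 1.41], [-3.16, 2.05], [-2.99, -0.16], [-3.1, 3.1]. Speed limits (rad/s): [2.79, 2.79, 3.14, 3.14, 3.14, 3.14].

### API

Orientations are given as a unit quaternion [x, y, z, w].
In Python, from bench import * gives the robot as it stands. The module is installed in compiled form; this text tells all that it offers.
- The arm moves only by the tool drive_tool, never from a script. Its argument "increments" is a list of rows, each a list of 3 entries, a list of its own where there are three numbers: the gripper command: -1 is shut, 1 is fully open, values between are in proportion, then the shift along the tool's x, y, z scaled (see below), then the turn about the tool's z scaled (see below). In form: [[hand, [tx, ty, tz], turn], ...]. A call has 1 to 20 rows; each row shifts and turns the commanded pose from where the row before left it, along the tool's axes as they then stand; what a row does not reach is not made up. The controller multiplies each number of a shift by 0.3 m and each number of a turn by 2 rad. A row lasts 1/8 s, in which the tool goes at most 62.5 mm and 10.7 degrees, less where a joint would pass 70% of its speed; a pose out of reach is approached as far as the arm can. A call with a number of a shift or a turn outside -1 to 1 is refused whole. A call with a gripper value outside its range is refused whole. The fingers move at their own pace and stop on an object; the grip force is fixed at half the most. Time passes only in rows, so rows that do not move let the fingers close. It gives the time, the measured TCP pose, the force and the opening at its end, in the units of the state.
- read_state(): the state, without advancing time (a new reading comes with each control period).
- get_image(name): name is "side" or "top" or "wrist"; returns the picture (384x512x3 uint8, red, green, blue); there is no depth.
- calibration(name): a dict with "fovy" (degrees; the focal length in pixels is half the picture's height over the tangent of half this angle, whatever the lens; pixels are square), "cx", "cy" (the principal point, pixels), "R" (3x3) and "t" (3): a world point X has camera coordinates R X + t. Camera axes: x right, y down, z forward; pixel columns grow to the right and rows downward; lengths in mm; the calibration is good to about 2 mm. A picture is of the moment at which its call begins: read the wrist's pose just before it. calibration takes no time and is no camera call; for the wrist camera it gives the pose at the moment of the call.
- job_done(): hands the job in, once; it reports no verdict.
The state is a dict: "clock": time; "joints": joint angles; "joint_vel": joint speeds; "joint_efforts": joint torques, N m; "position": TCP position; "ee_rot": TCP orientation; "contact_force": force on the tool from outside, world axes, zero at the start; "wrist_torque": the same for the moment, N m; "gripper_width": finger opening in mm.
Only numpy, scipy, OpenCV 4.12 (cv2) and the standard library are available. Lean on these libraries where they do the work, as an engineer would, in place of code of your own. Each camera call takes 0.05 s, during which the arm holds its last target.

### The job

Clear the inspection kit onto its two-tier stand: first lay the two steel reference blocks flat in the lower tier, the round one in the blue bay and the stepped one in the yellow bay. Then set the empty white tray on the stand, either way round, so that all four corner holes drop over their posts, and only then stand the probes upright in the tray, the round black probe in its blue bay and the orange wedge probe in its yellow bay. Let go of everything and leave the small gel pot, red magnet and rubber block where they are.

Things in the scene. Friction and masses are not known exactly. Their poses are not given: they have to be found in the camera images.
- stand: Fixed aluminium lower tier, 200 (x) x 150 (y) mm. Origin: centre of its underside, on the bench; z up. Floor at 6 mm height, edge lip to 12 mm. Divider along y at x=0, 8 thick, to 16 mm. BLUE bay on the +x side (centre x=+45), YELLOW on -x (centre x=-45). Corner posts at x=+-88, y=+-63: 18 thick to a shoulder at 46 mm height, then 8 mm pin to 57, tapered tip 62. Tray rests on the shoulders.
- tray_grip (a point): Loose white tray 200 (x) x 150 (y) mm, 0.35 kg: plate 6 thick, 14 mm holes at x=+-88, y=+-63, rim and divider (x=0) to 14 mm height. Black grip fin in the middle, 10 thick (x), 60 long (y), to 51 mm height. Point: in the fin on the tray's centre, 34 mm above the underside, 28 above its floor; z up. BLUE bay on +x (centre x=+45), YELLOW on -x (x=-45). Seated: point 80 mm above stand origin.
- round_block_center (a point): Round reference block: a bare steel disc 40 mm in diameter, 30 mm high, 0.29 kg, with two small dark holes on top. Point: its centre, 15 mm above its underside; z up.
- step_block_center (a point): Stepped reference block: bare steel, 54 mm long (x), 30 mm wide (y), three 18 mm steps 16, 24 and 32 mm high rising to +x, 0.3 kg. Point: on the middle of its length and width, 16 mm above its underside; z up.
- round_probe_center (a point): Round probe: black cylinder 28 mm in diameter to 28 mm height on a steel foot 30 mm in diameter and 4 mm high, with a 10 mm brass connector on top to 36 mm, 0.08 kg. Point: on its axis, 18 mm above its underside; z up.
- wedge_probe_center (a point): Wedge probe: amber foot 40 mm long (x), 24 mm wide (y), 10 mm high, with an orange housing 34 mm long on it, to 30 mm height, 24 mm wide; a brass connector 8 mm thick sticks out at -x to 22 mm from the centre. 0.08 kg. Point: on the middle of the foot, 15 mm above its underside; z up.
- gel_pot: Bystander: small white gel pot with a green lid, 32 mm in diameter, 36 mm high, loose; origin at the centre of its underside. Leave it alone.
- magnet: Bystander: red round magnet 28 mm in diameter, 30 mm high with a steel knob, loose; origin at the centre of its underside. Leave it alone.
- rubber_foot: Bystander: black rubber block 36 x 22 x 14 mm, loose; origin at the centre of its underside. Leave it alone.

How it is judged:
By the outcome, as a careful person would: the job done as asked, in the order asked, and still so for the second after the job is handed in, with the robot touching nothing.
It also fails if it takes over 118 s, if anything falls off the work surface, if the arm or the gripper's body presses on something with over 40 N, if the wrist force passes 120 N, or if a joint passes its speed limit or range.

## Working session

There is one attempt and no reset: what is moved stays moved. The work goes in short steps, Python scripts to look and compute and a tool call to move; the robot and the scene stay as the last step left them, time stands still between calls to the robot, and variables do not carry over. Pictures are saved under pics/ and viewed, and the job is handed in when it is done.

Besides the shell and the picture viewer there is one more tool, called as name(argument=value, ...), one argument or row to a line, values as JSON. drive_tool: Moves the arm, as the interface text tells. Shifts and turns lie within -1 to 1; 1 stands for 0.3 m of shift or 2 rad of turn. Its arguments: {"type":"object","properties":{"increments":{"type":"array"}},"required":["increments"]}

```bash
mkdir -p pics; python3 - <<'E'
from bench import *
import cv2
print(read_state())
for n in ["side","top","wrist"]:
    c=calibration(n); print(n,c)
    cv2.imwrite(f"pics/{n}0.png",cv2.cvtColor(get_image(n),cv2.COLOR_RGB2BGR))
E
```

```text
{'clock': 0.0, 'joints': array([-9.36384853e-01,  3.85602498e-01,  6.64150197e-03, -5.01920257e-04,
       -1.19401097e+00, -2.58617324e-01]), 'joint_vel': array([ 2.37119718e-04, -3.00170213e-04,  9.32307972e-04, -7.78803949e-04,
       -6.27871732e-05, -6.00620277e-04]), 'joint_efforts': array([ 6.40373855e-04, -3.92287588e+01,  1.88405997e+01,  4.18629169e+00,
       -4.65817851e-03,  1.05122029e-05]), 'position': array([ 229.20987399, -580.85784789,  241.19953044]), 'ee_rot': array([-1.86702321e-01,  9.82415903e-01,  1.08189057e-03, -2.59359593e-04]), 'contact_force': array([-0.42764721,  0.74042127, -0.40342434]), 'wrist_torque': array([ 0.0188081 , -0.0041304 , -0.04074713]), 'gripper_width': 85.40463296908976}
side {'fovy': 49.21774880951276, 'cx': 252.48686715493966, 'cy': 194.5218031743514, 'R': array([[ 0.70688688, -0.70732616,  0.00080095],
       [-0.43682533, -0.43744411, -0.78601926],
       [ 0.55632236,  0.55527683, -0.61820149]]), 't': array([-347.48644829,  275.13186121,  768.28149339])}
top {'fovy': 54.40706210840052, 'cx': 257.3666229668997, 'cy': 192.17282605070625, 'R': array([[ 0.02746526, -0.99919916,  0.02909806],
       [-0.99667519, -0.02960642, -0.07590803],
       [ 0.07670873, -0.02691648, -0.99669016]]), 't': array([ -19.76692532,  505.83999522, 1019.46943482])}
wrist {'fovy': 65.27268713186255, 'cx': 247.91585293648592, 'cy': 192.45191305670355, 'R': array([[-0.36692359,  0.93024596,  0.00308787],
       [ 0.89765362,  0.35319304,  0.26357666],
       [ 0.24410051,  0.09948433, -0.96463351]]), 't': array([623.90881539, -35.35409144, 378.34990642])}
```

View pics/top0.png

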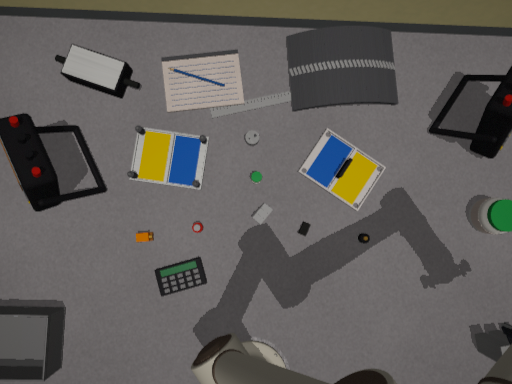

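View pics/side0.png

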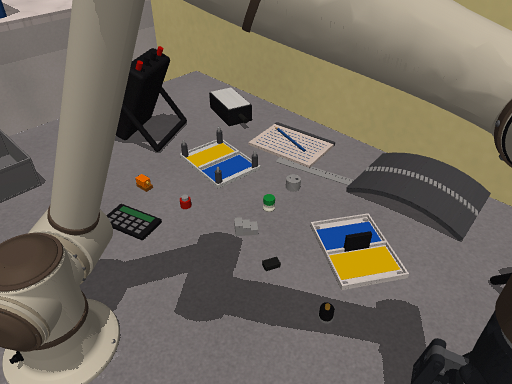

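View pics/wrist0.png

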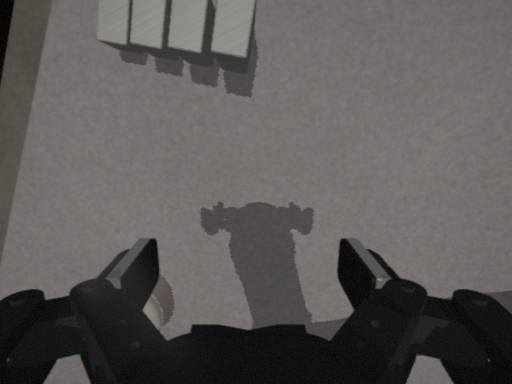

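The top view shows the stand at about (168,158), the tray (342,168), round block (252,137), stepped block (262,213), round probe (364,238) and wedge probe (145,236). The bystanders are the pot (256,176), magnet (197,227) and rubber block (304,228). Next I'll zoom in.

```bash
cat > h.py <<'E'
import numpy as np, cv2
from bench import *
from scipy.spatial.transform import Rotation as Ro
def cal(n):
    c=calibration(n); f=192/np.tan(np.radians(c['fovy'])/2)
    return f,c['cx'],c['cy'],np.array(c['R']),np.array(c['t'])
def proj(c,X):
    f,cx,cy,R,t=c; p=np.atleast_2d(X)@R.T+t
    return np.c_[f*p[:,0]/p[:,2]+cx,f*p[:,1]/p[:,2]+cy]
def back(c,uv,z):
    f,cx,cy,R,t=c; uv=np.atleast_2d(np.array(uv,float))
    d=np.c_[(uv[:,0]-cx)/f,(uv[:,1]-cy)/f,np.ones(len(uv))]@R
    o=-R.T@t
    return o+d*((z-o[2])/d[:,2])[:,None]
def save(im,name,crop=None,s=1):
    if crop: x0,y0,x1,y1=crop; im=im[y0:y1,x0:x1]
    im=cv2.resize(im,None,fx=s,fy=s,interpolation=cv2.INTER_CUBIC)
    cv2.imwrite("pics/"+name,cv2.cvtColor(im,cv2.COLOR_RGB2BGR))
E
python3 - <<'E'
from h import *
im=cv2.cvtColor(cv2.imread("pics/top0.png"),cv2.COLOR_BGR2RGB)
save(im,"topA.png",(120,115,400,255),2.85)
E
```

```text
(no output)
```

View pics/topA.png

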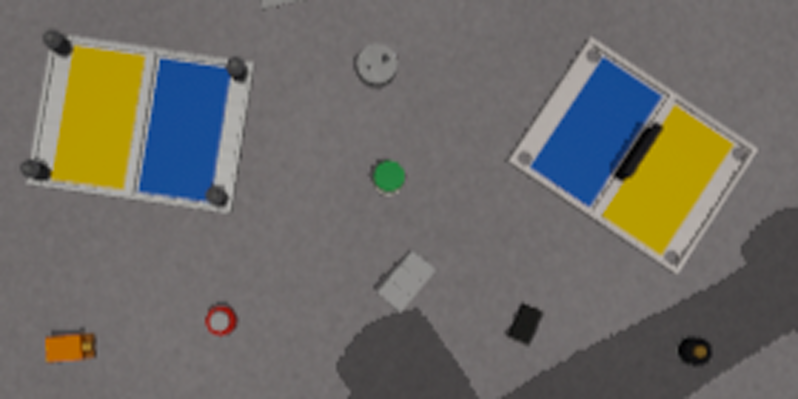

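```bash
python3 - <<'E'
from h import *
c=cal("top")
T=lambda l:np.array(l)/2.85+[120,115]-0.3
P=lambda l,z:back(c,T(l),z)
s=P([(48,38),(252,62),(230,212),(28,185)],12)
print("stand",s.round(1),s.mean(0))
t=P([(592,38),(757,152),(677,272),(511,160)],10);print("tray",t.round(1),t.mean(0))
for n,uv,z in [("rb",(377,63),30),("pot",(389,176),36),("step",(407,279),24),("rub",(525,324),14),("rp",(700,351),36),("mag",(221,320),30),("wp",(66,346),28)]: print(n,P([uv],z).round(1))
k=P([(432,268),(404,310),(377,292),(410,252)],24);print("stepc",k.round(1))
w=P([(46,335),(83,334),(82,360),(47,361)],30);print("wedge",w.round(1))
E
python3 - <<'E'
from h import *
im=cv2.cvtColor(cv2.imread("pics/side0.png"),cv2.COLOR_BGR2RGB)
save(im,"sideA.png",(120,110,420,330),2.6)
E
```

```text
stand [[677.5 339.2  12. ]
 [660.3 137.8  12. ]
 [510.7 153.7  12. ]
 [531.2 351.   12. ]] [594.93782827 245.44061312  12.        ]
tray [[ 696.8 -200.9   10. ]
 [ 586.7 -368.3   10. ]
 [ 464.5 -288.5   10. ]
 [ 570.9 -121.7   10. ]] [ 579.74003621 -244.81034596   10.        ]
rb [[659.5  14.2  30. ]]
pot [[ 5.481e+02 -4.000e-01  3.600e+01]]
step [[449.8 -20.9  24. ]]
rub [[ 409.3 -137.9   14. ]]
rp [[ 388.4 -303.5   36. ]]
mag [[405.6 156.   30. ]]
wp [[377. 302.  28.]]
stepc [[461.1 -44.9  24. ]
 [419.8 -18.8  24. ]
 [436.4   7.8  24. ]
 [476.  -23.1  24. ]]
wedge [[386.9 320.8  30. ]
 [388.8 286.   30. ]
 [364.3 285.7  30. ]
 [362.5 318.6  30. ]]
```

View pics/sideA.png

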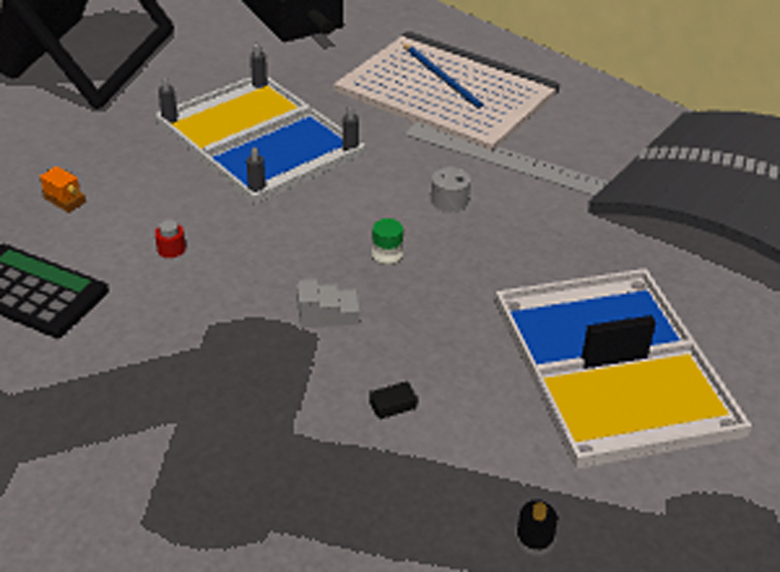

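```bash
cat >> h.py <<'E'
def plan(x,y,z,psi,v=0.19):
    """psi: jaw angle deg (tool y) target, mod 360 as given nearest"""
    s=read_state(); R=Ro.from_quat(s['ee_rot']).as_matrix(); p=s['position']
    cur=np.degrees(np.arctan2(R[1,1],R[0,1])); d=(psi-cur+180)%360-180
    print("t %.2f pos %s psi %.2f w %.1f F %s"%(s['clock'],p.round(1),cur,s['gripper_width'],s['contact_force'].round(1)))
    turn=-np.radians(d)/2; n=int(np.ceil(abs(turn)/0.091)) or 1
    print(" turn total %.4f = %d x %.4f"%(turn,n,turn/n))
    D=np.array([x,y,z])-p; a=np.radians(psi)
    ty=D[0]*np.cos(a)+D[1]*np.sin(a); tx=D[0]*-np.sin(a)+D[1]*np.cos(a)
    # tool x: y cross z ; z down
    tx=-(tx) if np.dot(R[:2,0],[-np.sin(np.radians(cur)),np.cos(np.radians(cur))])<0 else tx
    v3=np.array([tx,ty,-D[2]])/300; n=int(np.ceil(np.linalg.norm(v3)/v)) or 1
    print(" shift total",v3.round(4),"=",n,"x",(v3/n).round(4))
E
python3 - <<'E'
from h import *
s=read_state();c=cal("wrist");R=Ro.from_quat(s['ee_rot']).as_matrix()
print("cam in tool",R.T@(-c[3].T@c[4]-s['position'])); print("axes",(R.T@c[3].T).round(3))
plan(620,10,200,175)
E
```

```text
cam in tool [  65.6952513    -0.30748296 -131.03808944]
axes [[ 0.    -0.965 -0.264]
 [ 1.    -0.     0.001]
 [-0.001 -0.264  0.965]]
t 0.15 pos [ 229.2 -581.   241.5] psi 111.52 w 85.2 F [ 0.9 -0.2 -0.6]
 turn total -0.5540 = 7 x -0.0791
 shift total [-2.076  -1.1259  0.1382] = 13 x [-0.1597 -0.0866  0.0106]
```

drive_tool(
  increments=[
    [1,[0,0,0],-0.0791],
    [1,[0,0,0],-0.0791],
    [1,[0,0,0],-0.0791],
    [1,[0,0,0],-0.0791],
    [1,[0,0,0],-0.0791],
    [1,[0,0,0],-0.0791],
    [1,[0,0,0],-0.0791],
    [1,[-0.16,-0.0866,0.0106],0],
    [1,[-0.16,-0.0866,0.0106],0],
    [1,[-0.16,-0.0866,0.0106],0],
    [1,[-0.16,-0.0866,0.0106],0],
    [1,[-0.16,-0.0866,0.0106],0],
    [1,[-0.16,-0.0866,0.0106],0],
    [1,[-0.16,-0.0866,0.0106],0],
    [1,[-0.16,-0.0866,0.0106],0],
    [1,[-0.16,-0.0866,0.0106],0],
    [1,[-0.16,-0.0866,0.0106],0],
    [1,[-0.16,-0.0866,0.0106],0],
    [1,[-0.16,-0.0866,0.0106],0],
    [1,[-0.16,-0.0866,0.0106],0],
  ],
)

```text
clock: 2.65
position: [621.1, 12.3, 200.6]
ee_rot: [-0.676, 0.737, 0.0, -0.0]
contact_force: [1.3, -0.7, 0.5]
gripper_width: 85.2
```

```bash
python3 - <<'E'
from h import *
c=cal("wrist"); np.save("c1.npy",np.array(c,dtype=object),allow_pickle=True)
im=get_image("wrist"); save(im,"w1.png",None,1.5)
plan(659,14,60,175)
print(proj(c,[[659.5,14.2,30]]))
E
```

```text
t 2.70 pos [624.6  17.  199.5] psi 175.25 w 85.6 F [4.9 1.3 1.3]
 turn total 0.0021 = 1 x 0.0021
 shift total [-0.     -0.1152  0.4651] = 3 x [-0.     -0.0384  0.155 ]
[[211.74700157 182.17601234]]
```

View pics/w1.png

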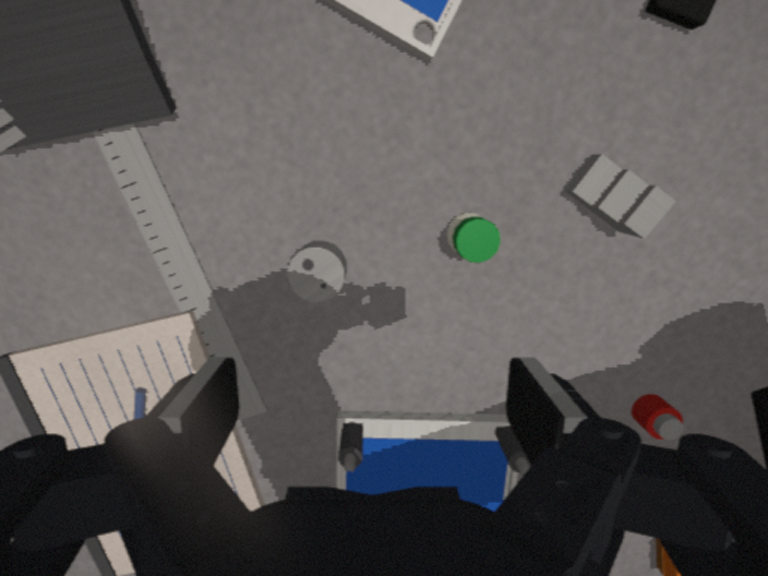

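```bash
python3 - <<'E'
from h import *
c=np.load("c1.npy",allow_pickle=True)
print(back(c,[(210.6,180.4)],30))
k=np.array([(603,155),(675,202),(643,238),(572,187)])/1.5
print(proj(c,[[449.8,-20.9,24]])*1.5)
plan(659,14.5,13,175,0.15)
E
```

```text
[[660.45477671  12.22652596  30.        ]]
[[622.95949103 193.8536986 ]]
t 2.70 pos [624.6  17.  199.5] psi 175.25 w 85.6 F [4.9 1.3 1.3]
 turn total 0.0021 = 1 x 0.0021
 shift total [-0.0017 -0.1151  0.6218] = 5 x [-0.0003 -0.023   0.1244]
```

drive_tool(
  increments=[
    [1,[0.001,-0.04,0.11],0.001],
    [1,[0.001,-0.04,0.11],0],
    [1,[0.001,-0.0387,0.11],0],
    [1,[0,0,0.1],0],
    [1,[0,0,0],0],
    [1,[0,0,0],0],
  ],
)

```text
clock: 3.45
position: [656.5, 6.6, 73.1]
ee_rot: [-0.675, 0.738, -0.001, 0.001]
contact_force: [0.6, -0.1, 1.0]
gripper_width: 85.2
```

```bash
python3 - <<'E'
from h import *
plan(660,13,13,175,0.08)
c=cal("wrist")
im=get_image("wrist"); save(im,"w2.png",None,1.5)
print(proj(c,[[660,13,30]])*1.5)
E
```

```text
t 3.45 pos [656.5   6.6  73.1] psi 174.89 w 85.2 F [ 0.6 -0.1  1. ]
 turn total -0.0009 = 1 x -0.0009
 shift total [-0.0223 -0.0097  0.2004] = 3 x [-0.0074 -0.0032  0.0668]
[[367.2692983 347.4732415]]
```

View pics/w2.png

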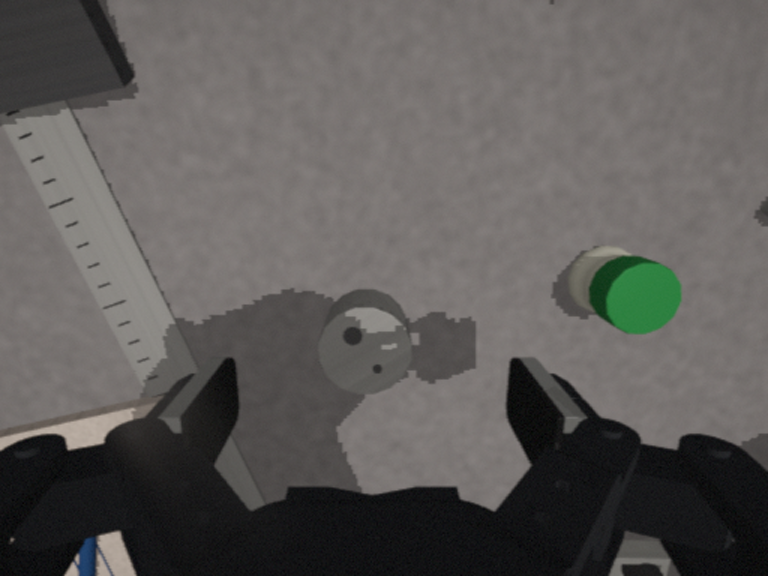

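drive_tool(
  increments=[
    [1,[-0.0259,-0.0128,0.03],0],
    [1,[0,0,0.06],0],
    [1,[0,0,0.06],0],
    [1,[0,0,0.046],0],
    [1,[0,0,0],0],
    [1,[0,0,0],0],
  ],
)

```text
clock: 4.25
position: [660.7, 14.0, 13.3]
ee_rot: [-0.675, 0.738, -0.0, 0.0]
contact_force: [0.3, 0.0, -0.1]
gripper_width: 85.5
```

```bash
python3 - <<'E'
from h import *
plan(661,14,14,175,0.08)
E
```

```text
t 4.25 pos [660.7  14.   13.3] psi 174.88 w 85.5 F [ 0.3  0.  -0.1]
 turn total -0.0011 = 1 x -0.0011
 shift total [-0.0001 -0.0009 -0.0022] = 1 x [-0.0001 -0.0009 -0.0022]
```

drive_tool(
  increments=[
    [-1,[0,0,0],0],
    [-1,[0,0,0],0],
    [-1,[0,0,0],0],
    [-1,[0,0,0],0],
    [-1,[0,0,0],0],
    [-1,[0,0,0],0],
  ],
)

```text
clock: 5.0
position: [660.8, 14.2, 14.0]
ee_rot: [-0.675, 0.738, -0.0, 0.0]
contact_force: [-1.3, 1.2, 5.7]
gripper_width: 38.3
```

```bash
python3 - <<'E'
from h import *
plan(620,170,200,175)
E
```

```text
t 5.00 pos [660.8  14.2  14. ] psi 174.89 w 38.3 F [-1.3  1.2  5.7]
 turn total -0.0010 = 1 x -0.0010
 shift total [-0.5055  0.1808 -0.6199] = 5 x [-0.1011  0.0362 -0.124 ]
```

drive_tool(
  increments=[
    [-1,[0,0,-0.05],0],
    [-1,[0,0,-0.12],0],
    [-1,[-0.08,0.03,-0.15],0],
    [-1,[-0.1,0.04,-0.15],0],
    [-1,[-0.12,0.04,-0.15],0],
    [-1,[-0.12,0.04,0],0],
    [-1,[-0.08,0.03,0],0],
    [-1,[0,0,0],0],
    [-1,[0,0,0],0],
  ],
)

```text
clock: 6.12
position: [619.6, 167.7, 198.8]
ee_rot: [-0.675, 0.738, 0.0, -0.001]
contact_force: [-0.6, -0.9, -2.6]
gripper_width: 38.5
```

```bash
python3 - <<'E'
from h import *
plan(591,200,100,175)
c=cal("wrist"); np.save("c3.npy",np.array(c,dtype=object),allow_pickle=True)
im=get_image("wrist"); save(im,"w3.png",None,1.5)
E
```

```text
t 6.12 pos [619.6 167.7 198.8] psi 174.85 w 38.5 F [-0.6 -0.9 -2.6]
 turn total -0.0013 = 1 x -0.0013
 shift total [-0.0988  0.1045  0.3292] = 2 x [-0.0494  0.0522  0.1646]
```

View pics/w3.png

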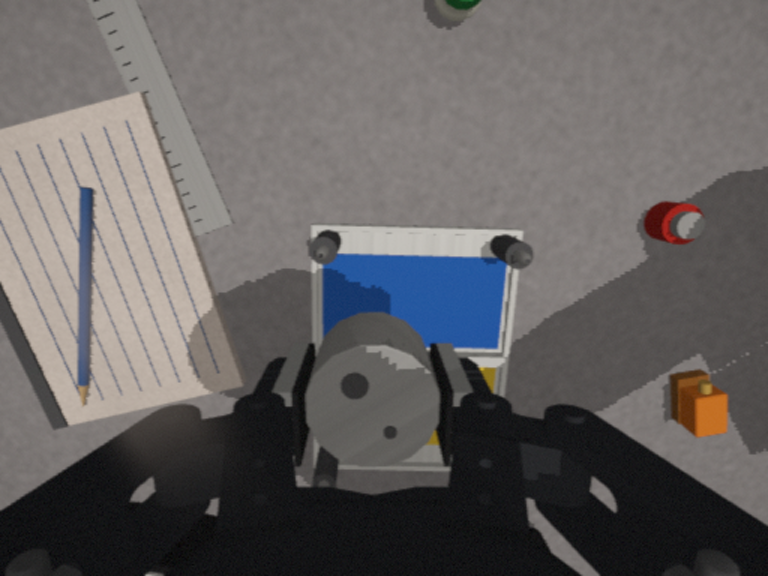

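```bash
python3 - <<'E'
from h import *
from scipy.optimize import least_squares
c=np.load("c3.npy",allow_pickle=True); ct=cal("top")
T=lambda l:np.array(l)/2.85+[120,115]-0.3
im=cv2.imread("pics/w3.png")
save(cv2.cvtColor(im,cv2.COLOR_BGR2RGB),"w3c.png",(290,200,550,380),3)
Lw=np.array([[100,75,12],[100,-75,12]]);Uw=np.array([(312,226),(523,231)])/1.5
# top: (48,38) world +x,+y => local (-100,75); 
Lt=np.array([[-100,75,12],[100,75,12],[100,-75,12],[-100,-75,12]]);Ut=T([(48,38),(252,62),(230,212),(28,185)])
def W(p,L):
    a=p[2];return np.c_[p[0]+L[:,0]*np.cos(a)-L[:,1]*np.sin(a),p[1]+L[:,0]*np.sin(a)+L[:,1]*np.cos(a),L[:,2]]
r=lambda p:np.r_[(proj(c,W(p,Lw))-Uw).ravel()*2,(proj(ct,W(p,Lt))-Ut).ravel()]
s=least_squares(r,[595,245,np.radians(-95)]);print(s.x[:2],np.degrees(s.x[2]),s.fun.round(1))
p=s.x
tips=np.array([[x*88,y*63,62] for x in(1,-1) for y in(1,-1)])
print("tips pred",(proj(c,W(p,tips))*1.5).round())
print("bays",W(p,np.array([[45,0,0],[-45,0,0]])))
for q in proj(c,W(p,tips))*1.5: cv2.circle(im,tuple(int(v) for v in q),3,(0,0,255),1)
cv2.imwrite("pics/w3d.png",cv2.resize(im[200:500,280:560],None,fx=2,fy=2))
E
```

```text
[596.67149307 246.5251565 ] -96.23956773549482 [-0.5  0.5  0.9 -0.8  0.6 -1.6 -0.4 -0.  -0.5 -0.2 -1.1 -0.7]
tips pred [[321. 257.]
 [529. 261.]
 [324. 501.]
 [501. 504.]]
bays [[591.78062857 201.79173002   0.        ]
 [601.56235758 291.25858298   0.        ]]
```

View pics/w3d.png

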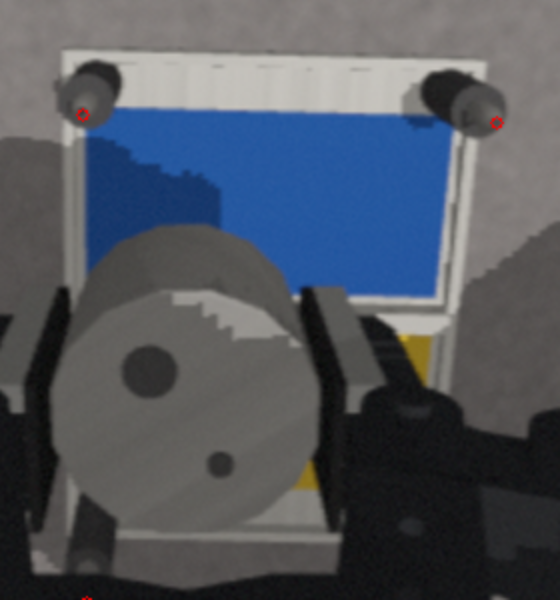

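drive_tool(
  increments=[
    [-1,[-0.05,0.05,0.03],0],
    [-1,[-0.05,0.05,0.08],0],
    [-1,[0,0,0.12],0],
    [-1,[0,0,0.1],0],
    [-1,[0,0,0.08],0],
    [-1,[0,0,0.06],0],
    [-1,[0,0,0.03],0],
    [-1,[0,0,0],0],
    [-1,[0,0,0],0],
  ],
)

```text
clock: 7.3
position: [593.5, 201.2, 50.2]
ee_rot: [-0.675, 0.738, -0.0, 0.001]
contact_force: [-0.3, -0.1, -2.8]
gripper_width: 38.5
```

```bash
python3 - <<'E'
from h import *
plan(592,201.5,20.5,174)
E
```

```text
t 7.30 pos [593.5 201.2  50.2] psi 174.88 w 38.5 F [-0.3 -0.1 -2.8]
 turn total 0.0077 = 1 x 0.0077
 shift total [-0.0004  0.005   0.099 ] = 1 x [-0.0004  0.005   0.099 ]
```

drive_tool(
  increments=[
    [-1,[0,0.005,0.05],0],
    [-1,[0,0,0.03],0],
    [-1,[0,0,0.015],0],
    [-1,[0,0,0],0],
    [-1,[0,0,0],0],
  ],
)

```text
clock: 7.92
position: [591.5, 201.0, 20.6]
ee_rot: [-0.675, 0.738, -0.0, 0.0]
contact_force: [-0.5, 0.7, -2.5]
gripper_width: 38.7
```

```bash
python3 - <<'E'
from h import *
plan(592,201.5,20,174)
E
```

```text
t 7.92 pos [591.5 201.   20.6] psi 174.87 w 38.7 F [-0.5  0.7 -2.5]
 turn total 0.0076 = 1 x 0.0076
 shift total [-0.0017 -0.0016  0.002 ] = 1 x [-0.0017 -0.0016  0.002 ]
```

drive_tool(
  increments=[
    [-1,[0,0,0.003],0],
    [0.4,[0,0,0],0],
    [0.4,[0,0,0],0],
    [0.4,[0,0,0],0],
    [0.4,[0,0,-0.08],0],
    [0.6,[0,0,-0.15],0],
    [1,[0.1,0,-0.15],0],
    [1,[0.15,0,-0.12],0],
    [1,[0,0,-0.1],0],
    [1,[0,0,0],0],
    [1,[0,0,0],0],
  ],
)

```text
clock: 9.3
position: [584.1, 126.3, 199.1]
ee_rot: [-0.675, 0.738, 0.0, -0.0]
contact_force: [-0.8, -0.7, -1.1]
gripper_width: 85.2
```

```bash
python3 - <<'E'
from h import *
plan(440,-20,200,232)
c=cal("wrist"); np.save("c4.npy",np.array(c,dtype=object),allow_pickle=True)
im=get_image("wrist"); save(im,"w4.png",None,1.5)
E
```

```text
t 9.30 pos [584.1 126.3 199.1] psi 174.86 w 85.2 F [-0.8 -0.7 -1.1]
 turn total -0.4986 = 6 x -0.0831
 shift total [-0.0782  0.6799 -0.003 ] = 4 x [-0.0196  0.17   -0.0008]
```

View pics/w4.png

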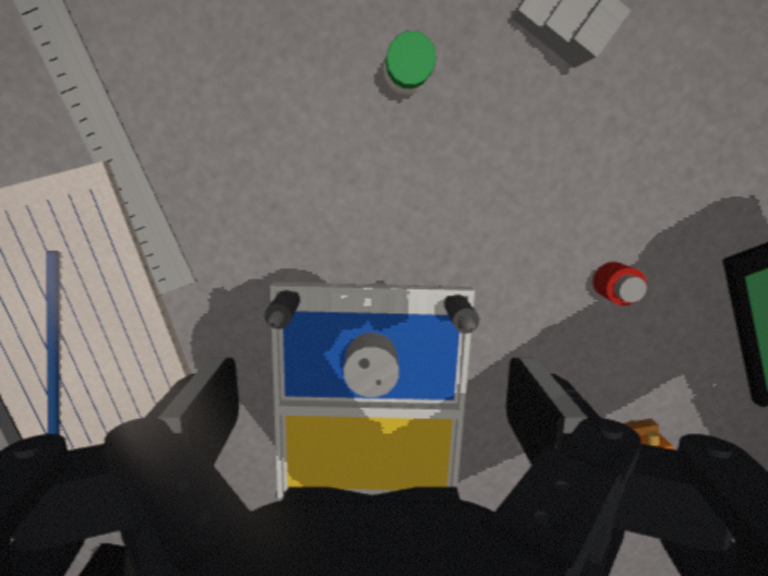

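The round block now stands in the middle of the blue bay, at about (371,365). The stepped block is next.

drive_tool(
  increments=[
    [1,[0,0,0],-0.0831],
    [1,[0,0,0],-0.0831],
    [1,[0,0,0],-0.0831],
    [1,[0,0,0],-0.0831],
    [1,[0,0,0],-0.0831],
    [1,[0,0,0],-0.0831],
    [1,[-0.02,0.17,0],0],
    [1,[-0.02,0.17,0],0],
    [1,[-0.02,0.17,0],0],
    [1,[-0.02,0.17,0],0],
    [1,[0,0,0],0],
    [1,[0,0,0],0],
  ],
)

```text
clock: 10.85
position: [440.4, -19.5, 199.4]
ee_rot: [0.946, -0.325, -0.0, 0.0]
contact_force: [-1.1, -0.6, 0.2]
gripper_width: 85.5
```

```bash
python3 - <<'E'
from h import *
plan(449,-20,13,232)
c=cal("wrist"); np.save("c5.npy",np.array(c,dtype=object),allow_pickle=True)
im=get_image("wrist"); save(im,"w5.png",None,1.5)
print(proj(c,[[449.8,-20.9,24]])*1.5)
E
```

```text
t 10.85 pos [440.4 -19.5 199.4] psi -127.98 w 85.5 F [-1.1 -0.6  0.2]
 turn total 0.0002 = 1 x 0.0002
 shift total [ 0.0237 -0.0164  0.6213] = 4 x [ 0.0059 -0.0041  0.1553]
[[366.18403278 253.8888398 ]]
```

View pics/w5.png

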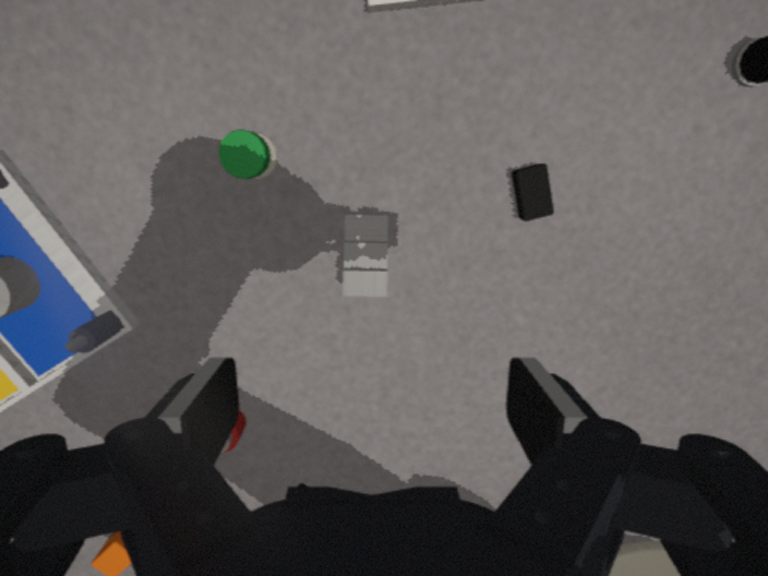

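```bash
python3 - <<'E'
from h import *
c=np.load("c5.npy",allow_pickle=True)
b=back(c,np.array([(365.5,254.5)])/1.5,24);print(b)
# corners of high step top
print(back(c,np.array([(343,297),(388,297),(344,270),(387,270)])/1.5,32))
m=b[0]; plan(m[0]-2.4,m[1]+1.8,14,232)
E
```

```text
[[449.75362827 -20.26138892  24.        ]]
[[437.01537248   9.41673921  32.        ]
 [417.86676009 -15.11677863  32.        ]
 [451.48775863  -3.15632261  32.        ]
 [433.48772926 -26.21750203  32.        ]]
t 10.90 pos [440.7 -19.2 199.4] psi -127.96 w 85.1 F [-0.1 -1.3  0.6]
 turn total 0.0004 = 1 x 0.0004
 shift total [ 0.0159 -0.0155  0.618 ] = 4 x [ 0.004  -0.0039  0.1545]
```

drive_tool(
  increments=[
    [1,[0.008,-0.008,0.1],0],
    [1,[0.008,-0.0075,0.15],0],
    [1,[0,0,0.15],0],
    [1,[0,0,0.1],0],
    [1,[0,0,0.07],0],
    [1,[0,0,0.048],0],
    [1,[0,0,0],0],
    [1,[0,0,0],0],
    [-1,[0,0,0],0],
    [-1,[0,0,0],0],
    [-1,[0,0,0],0],
    [-1,[0,0,0],0],
    [-1,[0,0,0],0],
    [-1,[0,0,0],0],
  ],
)

```text
clock: 12.65
position: [447.1, -18.9, 15.0]
ee_rot: [0.946, -0.325, 0.0, -0.0]
contact_force: [-1.0, 0.1, 6.5]
gripper_width: 29.0
```

```bash
python3 - <<'E'
from h import *
plan(447.3,-18.4,200,174)
E
```

```text
t 12.65 pos [447.1 -18.9  15. ] psi -127.99 w 29.0 F [-1.   0.1  6.5]
 turn total 0.5062 = 6 x 0.0844
 shift total [-1.600e-03 -4.000e-04 -6.167e-01] = 4 x [-4.000e-04 -1.000e-04 -1.542e-01]
```

drive_tool(
  increments=[
    [-1,[0,0,-0.05],0],
    [-1,[0,0,-0.12],0],
    [-1,[0,0,-0.15],0],
    [-1,[0,0,-0.13],0],
    [-1,[0,0,0],0.0844],
    [-1,[0,0,0],0.0844],
    [-1,[0,0,0],0.0844],
    [-1,[0,0,0],0.0844],
    [-1,[0,0,0],0.0844],
    [-1,[0,0,0],0.0844],
    [-1,[-0.1,-0.037,0],0],
    [-1,[-0.18,-0.0667,0],0],
    [-1,[-0.18,-0.0667,0],0],
    [-1,[-0.18,-0.0667,0],0],
    [-1,[-0.18,-0.0667,0],0],
    [-1,[-0.18,-0.0667,0],0],
    [-1,[-0.09,-0.033,0],0],
    [-1,[0,0,0],0],
    [-1,[0,0,0],0],
  ],
)

```text
clock: 15.02
position: [600.3, 292.6, 147.8]
ee_rot: [-0.669, 0.743, 0.0, -0.002]
contact_force: [-0.2, -0.5, -2.8]
gripper_width: 28.8
```

```bash
python3 - <<'E'
from h import *
plan(601.8,294,22,174)
im=get_image("top"); save(im,"t2.png",(120,110,280,260),4)
E
```

```text
t 15.03 pos [600.3 292.6 147.8] psi 173.95 w 28.8 F [-0.2 -0.5 -2.8]
 turn total -0.0005 = 1 x -0.0005
 shift total [-0.0052 -0.0044  0.4194] = 3 x [-0.0017 -0.0015  0.1398]
```

View pics/t2.png

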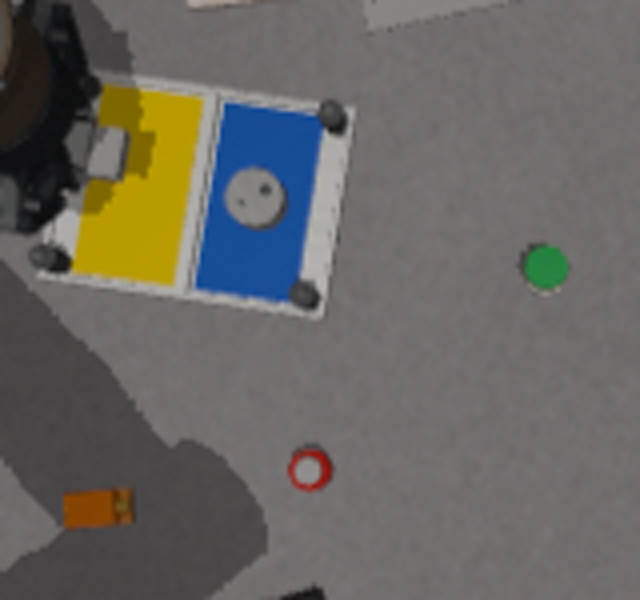

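drive_tool(
  increments=[
    [-1,[-0.005,-0.004,0.1],0],
    [-1,[0,0,0.13],0],
    [-1,[0,0,0.09],0],
    [-1,[0,0,0.06],0],
    [-1,[0,0,0.035],0],
    [-1,[0,0,0.004],0],
    [-1,[0,0,0],0],
    [-1,[0,0,0],0],
  ],
)

```text
clock: 16.08
position: [603.3, 295.3, 24.8]
ee_rot: [-0.669, 0.743, -0.0, 0.001]
contact_force: [-0.3, 0.6, -3.1]
gripper_width: 28.9
```

```bash
python3 - <<'E'
from h import *
plan(601.8,294,21,174)
E
```

```text
t 16.07 pos [603.3 295.3  24.8] psi 173.98 w 28.9 F [-0.3  0.6 -3.1]
 turn total -0.0002 = 1 x -0.0002
 shift total [0.0048 0.0046 0.0126] = 1 x [0.0048 0.0046 0.0126]
```

drive_tool(
  increments=[
    [-1,[0.005,0.004,0.008],0],
    [-1,[0,0,0.006],0],
    [-1,[0,0,0],0],
    [0.3,[0,0,0],0],
    [0.3,[0,0,0],0],
    [0.3,[0,0,0],0],
    [0.3,[0,0,-0.08],0],
    [0.5,[0,0,-0.15],0],
    [1,[0,0,-0.19],0],
    [1,[0.15,-0.05,-0.1],0],
    [1,[0.19,0,0],0],
    [1,[0.1,0,0],0],
    [1,[0,0,0],0],
    [1,[0,0,0],0],
  ],
)

```text
clock: 17.82
position: [602.8, 161.0, 175.5]
ee_rot: [-0.669, 0.743, -0.0, 0.0]
contact_force: [0.5, 0.5, -0.4]
gripper_width: 85.3
```

```bash
python3 - <<'E'
from h import *
plan(540,-245,200,237)
c=cal("wrist"); np.save("c6.npy",np.array(c,dtype=object),allow_pickle=True)
im=get_image("wrist"); save(im,"w6.png",None,1.5)
E
```

```text
t 17.82 pos [602.8 161.  175.5] psi 173.97 w 85.3 F [ 0.5  0.5 -0.4]
 turn total -0.5500 = 7 x -0.0786
 shift total [ 0.5615  1.2489 -0.0817] = 8 x [ 0.0702  0.1561 -0.0102]
```

View pics/w6.png

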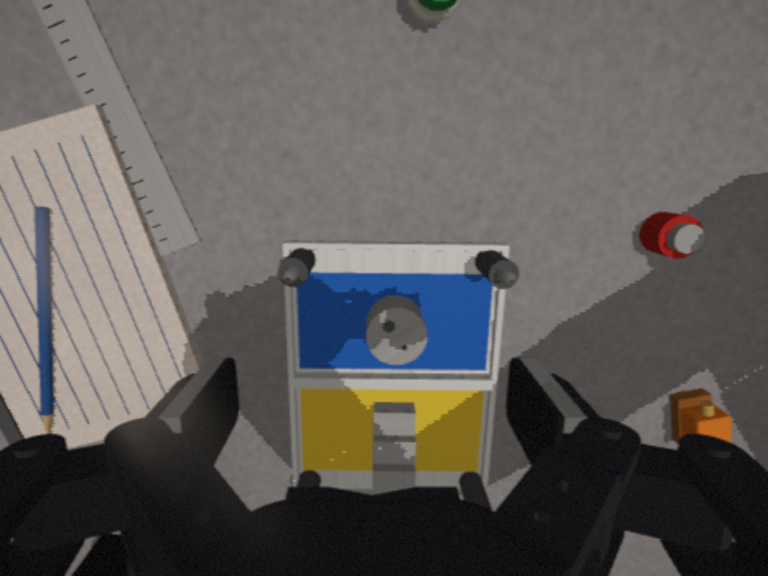

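```bash
cat > ov.py <<'E'
from h import *
import sys
def W(p,L):
    L=np.array(L,float);a=np.radians(p[2]);return np.c_[p[0]+L[:,0]*np.cos(a)-L[:,1]*np.sin(a),p[1]+L[:,0]*np.sin(a)+L[:,1]*np.cos(a),L[:,2]]
def overlay(imf,cf,p,out,crop,s):
    c=np.load(cf,allow_pickle=True); im=cv2.imread(imf); x0,y0,x1,y1=crop
    im=cv2.resize(im[y0:y1,x0:x1],None,fx=s,fy=s,interpolation=cv2.INTER_CUBIC)
    def D(L,col):
        q=(proj(c,W(p,L))*1.5-[x0,y0])*s
        cv2.polylines(im,[np.int32(q.round())],True,col,1,cv2.LINE_AA)
    D([[100,75,12],[100,-75,12],[-100,-75,12],[-100,75,12]],(0,0,255))
    D([[4,70,16],[4,-70,16],[-4,-70,16],[-4,70,16]],(255,0,255))
    th=np.linspace(0,2*np.pi,24)
    for x in(88,-88):
        for y in (63,-63):
            for r,z,col in((9,46,(0,255,0)),(4,57,(0,255,255)),(1,62,(0,0,255))):
                D(np.c_[x+r*np.cos(th),y+r*np.sin(th),0*th+z],col)
    cv2.imwrite(out,im)
E
python3 - <<'E'
from ov import *
overlay("pics/w6.png","c6.npy",[596.7,246.5,-96.24],"pics/w6o.png",(270,225,530,425),3)
E
```

```text
(no output)
```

View pics/w6o.png

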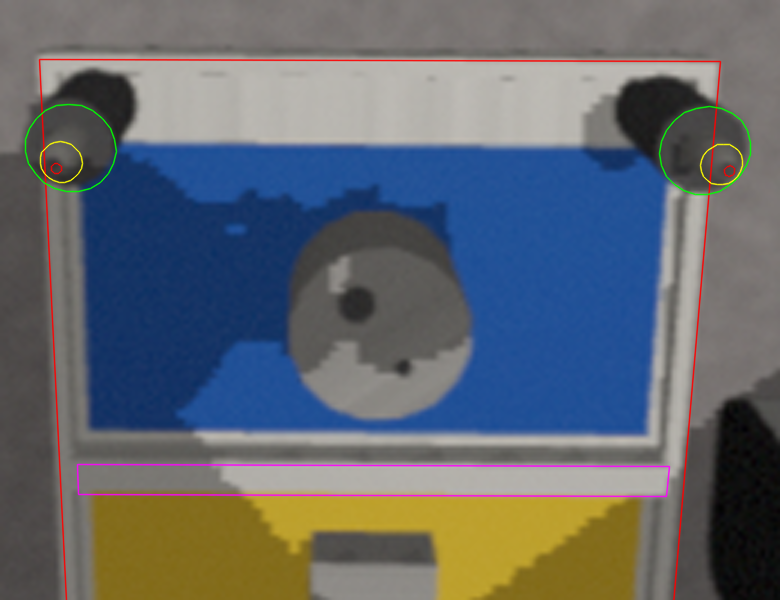

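drive_tool(
  increments=[
    [1,[0,0,0],-0.0786],
    [1,[0,0,0],-0.0786],
    [1,[0,0,0],-0.0786],
    [1,[0,0,0],-0.0786],
    [1,[0,0,0],-0.0786],
    [1,[0,0,0],-0.0786],
    [1,[0,0,0],-0.0786],
    [1,[0.0927,0.1471,-0.0229],0],
    [1,[0.0927,0.1471,-0.0229],0],
    [1,[0.0927,0.1471,-0.0229],0],
    [1,[0.0927,0.1471,-0.0229],0],
    [1,[0.0927,0.1471,-0.0229],0],
    [1,[0.0927,0.1471,-0.0229],0],
    [1,[0.0927,0.1471,-0.0229],0],
    [1,[0.0927,0.1471,-0.0229],0],
    [1,[0,0,0],0],
    [1,[0,0,0],0],
    [1,[0,0,0],0],
  ],
)

```text
clock: 20.12
position: [597.4, -255.0, 230.1]
ee_rot: [0.959, -0.283, -0.0, -0.0]
contact_force: [-0.3, 0.9, -0.1]
gripper_width: 85.1
```

```bash
python3 - <<'E'
from h import *
plan(580,-245,60,237)
c=cal("wrist"); np.save("c7.npy",np.array(c,dtype=object),allow_pickle=True)
im=get_image("wrist"); save(im,"w7.png",None,1.5)
E
```

```text
t 20.12 pos [ 597.4 -255.   230.1] psi -122.85 w 85.1 F [-0.3  0.9 -0.1]
 turn total 0.0013 = 1 x 0.0013
 shift total [-0.0667  0.0035  0.5671] = 4 x [-0.0167  0.0009  0.1418]
```

View pics/w7.png

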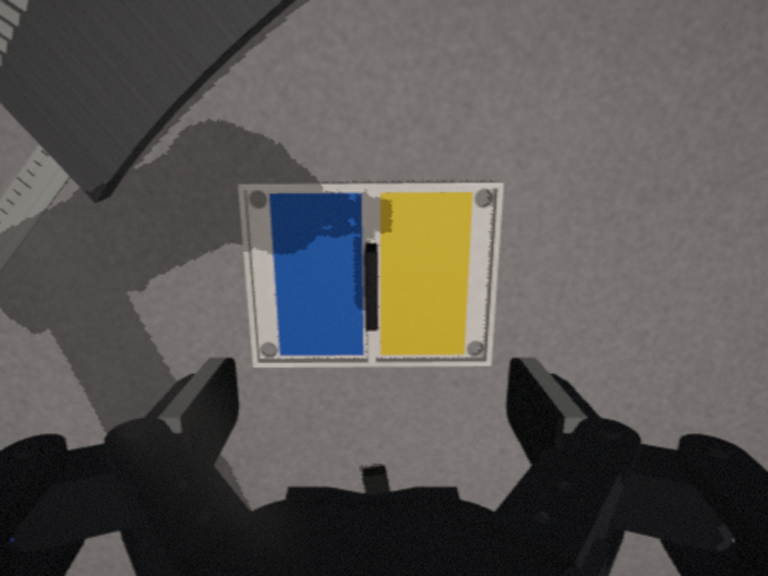

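```bash
python3 - <<'E'
from ov import *
from scipy.optimize import least_squares
c=np.load("c7.npy",allow_pickle=True)
L=[[100,-75,14],[-100,-75,14],[-100,75,14],[100,75,14],[88,-63,6],[-88,-63,6],[-88,63,6],[88,63,6]]
U=np.array([(239,185),(503,183),(492,366),(254,368),(258,199.5),(484,198),(476,349),(268,350)])/1.5
r=lambda p:(proj(c,W(p,L))-U).ravel()
s=least_squares(r,[580,-245,57]);print(s.x,s.fun.round(1)); p=s.x
print("fin top",proj(c,W(p,[[0,-30,51],[0,30,51]]))*1.5)
plan(p[0],p[1],60,p[2]+180)
E
```

```text
[ 580.2718858  -242.83924657   57.60236015] [-0.6 -0.2  0.6 -0.3 -0.4 -0.  -0.3 -0.3 -0.1  0.4  0.3  0.1 -0.1  0.
  0.6  0.3]
fin top [[371.2900886  251.79778652]
 [371.96381407 332.31297645]]
t 20.18 pos [ 597.3 -255.1  230.3] psi -122.85 w 85.3 F [ 0.2 -0.1 -0.2]
 turn total -0.0040 = 1 x -0.0040
 shift total [-0.0698 -0.0039  0.5675] = 4 x [-0.0175 -0.001   0.1419]
```

drive_tool(
  increments=[
    [1,[-0.035,-0.002,0.14],-0.004],
    [1,[-0.035,-0.002,0.15],0],
    [1,[0,0,0.15],0],
    [1,[0,0,0.12],0],
    [1,[0,0,0.07],0],
    [1,[0,0,0.037],0],
    [1,[0,0,0],0],
    [1,[0,0,0],0],
  ],
)

```text
clock: 21.18
position: [580.9, -244.2, 31.5]
ee_rot: [0.96, -0.28, 0.001, -0.0]
contact_force: [1.4, -0.7, -0.5]
gripper_width: 85.4
```

```bash
python3 - <<'E'
from h import *
plan(580.3,-242.8,30,237.6)
im=get_image("wrist"); save(im,"w8.png",None,1.5)
E
```

```text
t 21.18 pos [ 580.9 -244.2   31.5] psi -122.48 w 85.4 F [ 1.4 -0.7 -0.5]
 turn total -0.0007 = 1 x -0.0007
 shift total [-0.0041 -0.0027  0.0052] = 1 x [-0.0041 -0.0027  0.0052]
```

View pics/w8.png

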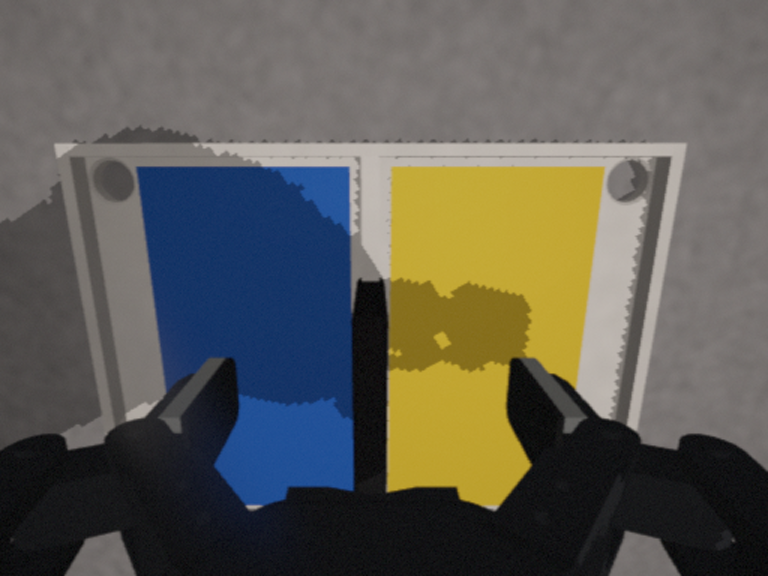

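Fin centred between the jaws at (371,380). I'll close on it.

drive_tool(
  increments=[
    [1,[-0.004,-0.002,0.004],0],
    [-1,[0,0,0],0],
    [-1,[0,0,0],0],
    [-1,[0,0,0],0],
    [-1,[0,0,0],0],
    [-1,[0,0,0],0],
    [-1,[0,0,0],0],
    [-1,[0,0,0],0],
    [-1,[0,0,-0.02],0],
  ],
)

```text
clock: 22.35
position: [577.9, -242.8, 33.9]
ee_rot: [0.96, -0.28, -0.002, -0.0]
contact_force: [-0.3, 0.9, -4.0]
gripper_width: 9.1
```

```bash
python3 - <<'E'
from h import *
plan(596.7,245.8,180,263.8)
E
```

```text
t 22.35 pos [ 577.9 -242.8   33.9] psi -122.56 w 9.1 F [-0.3  0.9 -4. ]
 turn total -0.2301 = 3 x -0.0767
 shift total [-0.1136 -1.626  -0.4869] = 9 x [-0.0126 -0.1807 -0.0541]
```

drive_tool(
  increments=[
    [-1,[0,0,-0.05],0],
    [-1,[0,0,-0.1],0],
    [-1,[0,0,-0.1],0],
    [-1,[0,0,-0.1],0],
    [-1,[0,0,-0.08],0],
    [-1,[0,0,-0.04],0],
    [-1,[0,0,0],0],
    [-1,[0,0,0],0],
  ],
)

```text
clock: 23.35
position: [578.4, -242.8, 174.8]
ee_rot: [0.96, -0.28, -0.001, -0.0]
contact_force: [0.1, 0.4, -3.6]
gripper_width: 9.0
```

```bash
python3 - <<'E'
from ov import *
from scipy.optimize import least_squares
s=read_state(); R=Ro.from_quat(s['ee_rot']).as_matrix(); p0=s['position']
c=cal("wrist"); im=get_image("wrist"); save(im,"w9.png",None,1.5)
np.save("c9.npy",np.array(c,dtype=object),allow_pickle=True); np.savez("s9.npz",R=R,p=p0)
plan(596.7,245.8,180,263.8)
E
```

```text
t 23.40 pos [ 578.4 -242.9  174.6] psi -122.54 w 9.0 F [-0.5 -0.6 -3.9]
 turn total -0.2298 = 3 x -0.0766
 shift total [-0.1153 -1.626  -0.018 ] = 9 x [-0.0128 -0.1807 -0.002 ]
```

View pics/w9.png

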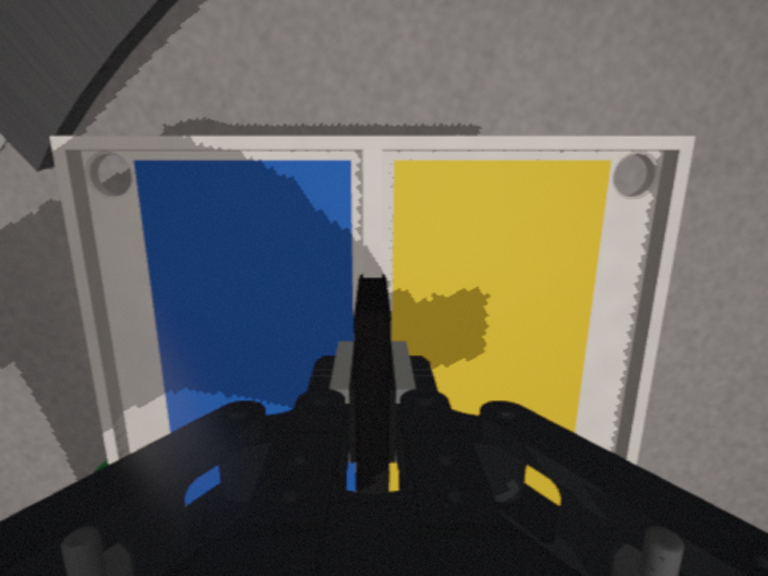

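```bash
python3 - <<'E'
from ov import *
from scipy.optimize import least_squares
c=np.load("c9.npy",allow_pickle=True); S=np.load("s9.npz");R=S['R'];p0=S['p']
# tray coords -> tool: tray x = -tool y, tray y = -tool x, z=-tool z
L=np.array([[100,-75,14],[-100,-75,14],[88,-63,6],[-88,-63,6],[100,-72,14],[-100,-72,14]],float)[:4]
U=np.array([(51,137),(694,136.5),(112,174.5),(634,174.5)])/1.5
def f(q,full=False):
    ox,oy,oz,yaw,pit=q
    M=Ro.from_euler('yz',[pit,yaw],degrees=True).as_matrix()
    A=np.array([[0,-1,0],[-1,0,0],[0,0,-1.]])
    T=(L@A.T)@M.T+[ox,oy,oz]
    return (proj(c,T@R.T+p0)-U).ravel()
s=least_squares(f,[0,0,30,0,0]);print(s.x.round(2),s.fun.round(2))
s=least_squares(lambda q:f([*q,0]),[0,0,30,0]);print(s.x.round(2),s.fun.round(2))
E
```

```text
[ 2.040e+00 -4.200e-01  3.531e+01 -3.000e-02  3.720e+00] [ 0.33  0.05  0.05  0.16 -0.41 -0.03  0.   -0.19]
[ 1.240e+00 -4.200e-01  3.079e+01 -3.000e-02] [ 0.7  -0.5  -0.33 -0.4  -0.81  0.56  0.4   0.4 ]
```

drive_tool(
  increments=[
    [-1,[0,0,0],-0.0766],
    [-1,[0,0,0],-0.0766],
    [-1,[0,0,0],-0.0766],
    [-1,[-0.011,-0.08,-0.01],0],
    [-1,[-0.011,-0.15,-0.01],0],
    [-1,[-0.011,-0.17,0],0],
    [-1,[-0.011,-0.17,0],0],
    [-1,[-0.011,-0.17,0],0],
    [-1,[-0.011,-0.17,0],0],
    [-1,[-0.011,-0.17,0],0],
    [-1,[-0.011,-0.17,0],0],
    [-1,[-0.011,-0.17,0],0],
    [-1,[-0.011,-0.13,0],0],
    [-1,[-0.011,-0.076,0],0],
    [-1,[0,0,0],0],
    [-1,[0,0,0],0],
    [-1,[0,0,0],0],
  ],
)

```text
clock: 25.52
position: [595.8, 244.4, 182.1]
ee_rot: [0.999, -0.055, -0.0, 0.0]
contact_force: [-0.2, 0.3, -4.9]
gripper_width: 9.1
```

```bash
python3 - <<'E'
from h import *
plan(595.1,246,120,263.8)
E
```

```text
t 25.52 pos [595.8 244.4 182.1] psi -96.27 w 9.1 F [-0.2  0.3 -4.9]
 turn total -0.0006 = 1 x -0.0006
 shift total [-0.0028 -0.0049  0.2071] = 2 x [-0.0014 -0.0025  0.1035]
```

drive_tool(
  increments=[
    [-1,[-0.0028,-0.0049,0.1],0],
    [-1,[0,0,0.1],0],
    [-1,[0,0,0.06],0],
    [-1,[0,0,0],0],
    [-1,[0,0,0],0],
    [-1,[0,0,0],0],
  ],
)

```text
clock: 26.28
position: [595.9, 247.7, 105.7]
ee_rot: [0.999, -0.054, 0.001, -0.001]
contact_force: [0.1, -0.0, -3.3]
gripper_width: 8.9
```

```bash
python3 - <<'E'
from h import *
plan(595.1,246,77,263.8)
c=cal("wrist"); im=get_image("wrist"); save(im,"w10.png",None,1.5)
np.save("c10.npy",np.array(c,dtype=object),allow_pickle=True)
im=get_image("side"); save(im,"s10.png",(150,110,300,220),5)
E
```

```text
t 26.27 pos [595.9 247.7 105.7] psi -96.18 w 8.9 F [ 0.1 -0.  -3.3]
 turn total 0.0002 = 1 x 0.0002
 shift total [-0.002   0.006   0.0956] = 1 x [-0.002   0.006   0.0956]
```

View pics/w10.png

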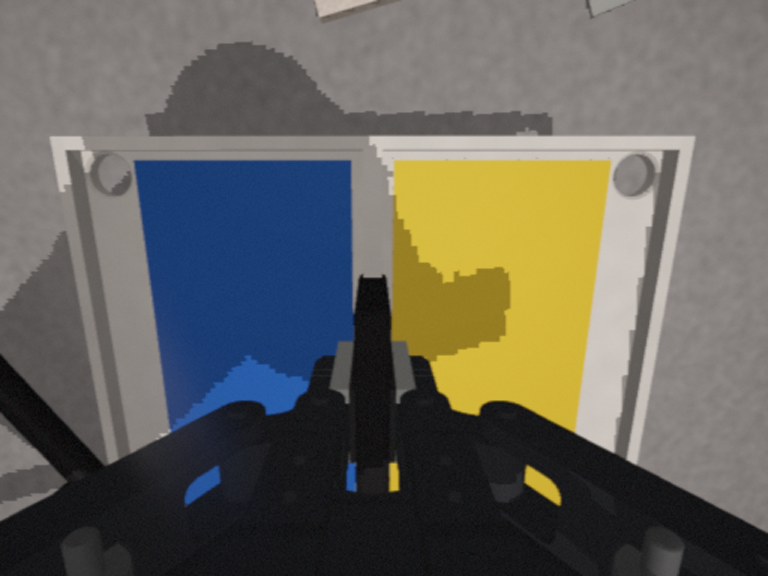

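View pics/s10.png

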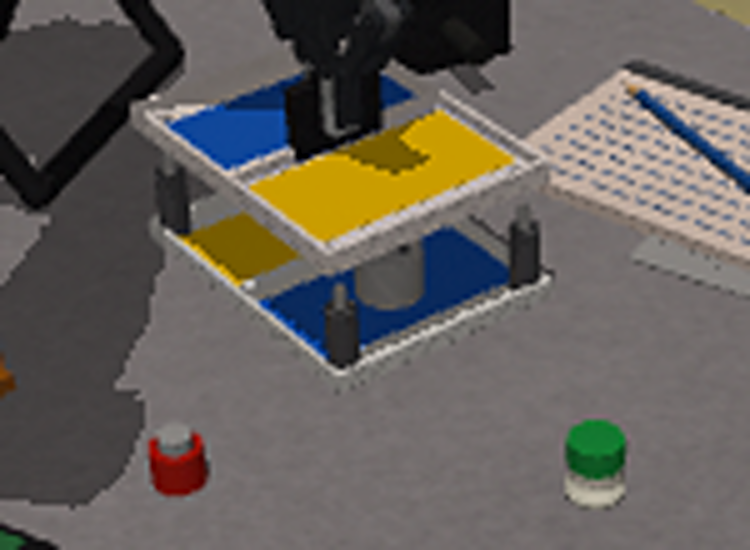

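drive_tool(
  increments=[
    [-1,[-0.002,0.006,0.01],0],
    [-1,[0,0,0.02],0],
    [-1,[0,0,0.015],0],
    [-1,[0,0,0.01],0],
    [-1,[0,0,0],0],
    [-1,[0,0,0],0],
  ],
)

```text
clock: 27.12
position: [594.4, 245.7, 87.7]
ee_rot: [0.999, -0.054, 0.0, -0.0]
contact_force: [-0.0, -0.2, -3.6]
gripper_width: 9.3
```

```bash
python3 - <<'E'
from h import *
plan(595.1,246,77,263.8)
im=get_image("side"); save(im,"s11.png",(150,110,300,220),5)
E
```

```text
t 27.12 pos [594.4 245.7  87.7] psi -96.18 w 9.3 F [-0.  -0.2 -3.6]
 turn total 0.0002 = 1 x 0.0002
 shift total [ 0.0021 -0.0012  0.0358] = 1 x [ 0.0021 -0.0012  0.0358]
```

View pics/s11.png

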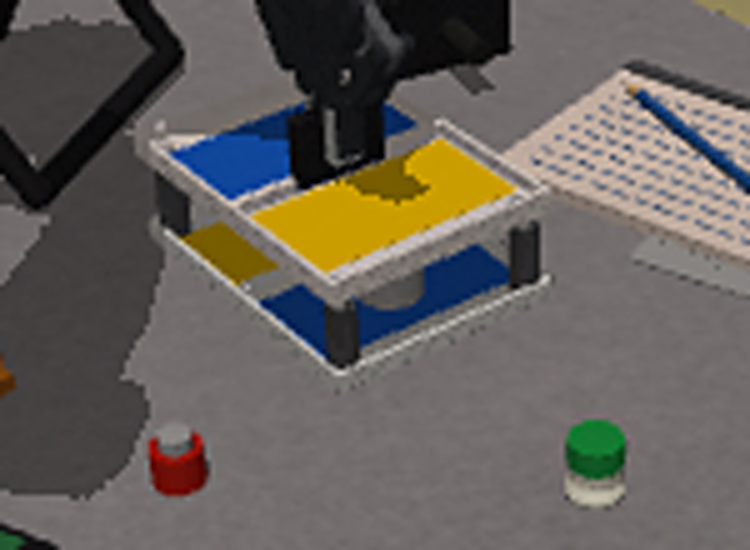

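No added force at z=87.7, so the pins are already in the holes. I'll go on down.

drive_tool(
  increments=[
    [-1,[0.002,0,0.012],0],
    [-1,[0,0,0.012],0],
    [-1,[0,0,0.006],0],
    [-1,[0,0,0],0],
    [-1,[0,0,0],0],
  ],
)

```text
clock: 27.8
position: [595.0, 245.6, 78.7]
ee_rot: [0.999, -0.054, 0.0, -0.0]
contact_force: [0.5, -0.0, -2.6]
gripper_width: 8.9
```

```bash
python3 - <<'E'
from h import *
plan(595.1,246,77,263.8)
c=cal("wrist"); im=get_image("wrist"); save(im,"w12.png",None,1.5)
im=get_image("side"); save(im,"s12.png",(150,110,300,220),5)
E
```

```text
t 27.80 pos [595.  245.6  78.7] psi -96.18 w 8.9 F [ 0.5 -0.  -2.6]
 turn total 0.0002 = 1 x 0.0002
 shift total [ 0.0003 -0.0014  0.0057] = 1 x [ 0.0003 -0.0014  0.0057]
```

View pics/s12.png

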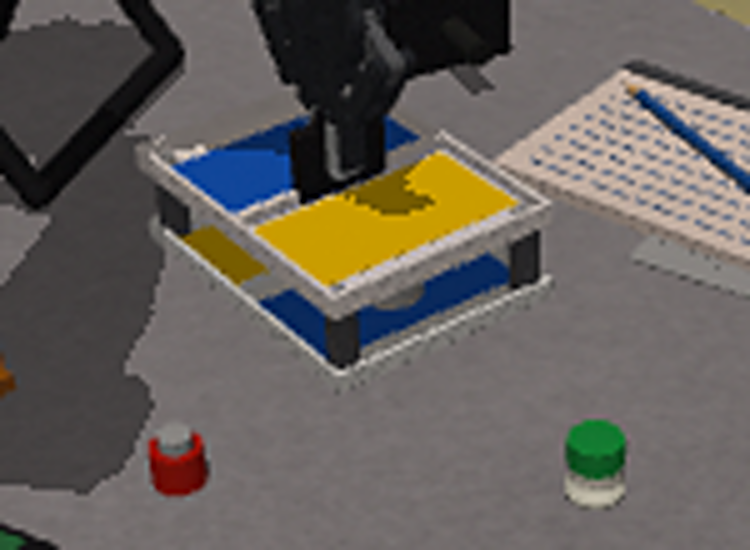

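View pics/w12.png

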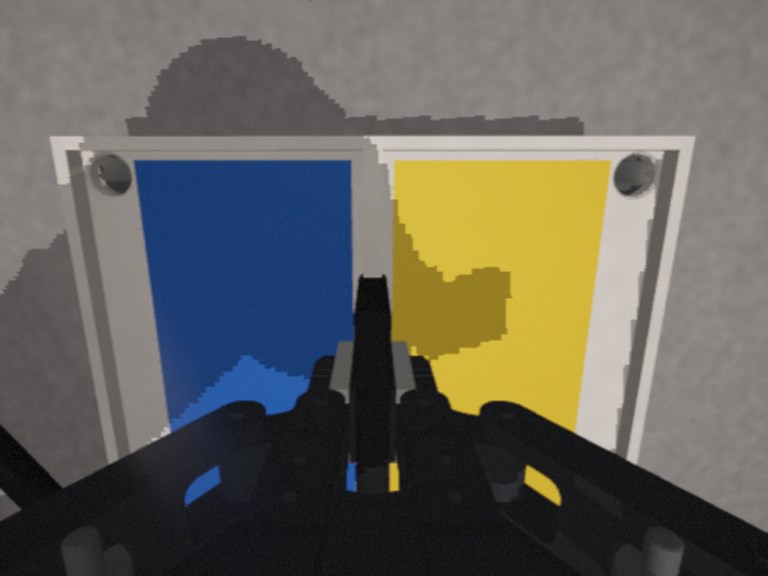

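drive_tool(
  increments=[
    [-1,[0,0,0.006],0],
    [-1,[0,0,0.002],0],
    [-1,[0,0,0],0],
    [-1,[0,0,0],0],
    [0.2,[0,0,0],0],
    [0.2,[0,0,0],0],
    [0.2,[0,0,0],0],
    [0.2,[0,0,-0.06],0],
    [0.5,[0,0,-0.15],0],
    [1,[0,0,-0.19],0],
    [1,[0.08,0,-0.12],0],
    [1,[0,0,0],0],
    [1,[0,0,0],0],
  ],
)

```text
clock: 29.52
position: [618.2, 242.7, 232.3]
ee_rot: [0.999, -0.054, -0.0, -0.0]
contact_force: [-0.3, 0.7, -1.2]
gripper_width: 85.3
```

```bash
python3 - <<'E'
from h import *
plan(388,-290,200,175)
c=cal("wrist"); im=get_image("wrist"); save(im,"w13.png",None,1.5)
np.save("c13.npy",np.array(c,dtype=object),allow_pickle=True)
E
```

```text
t 29.52 pos [618.2 242.7 232.3] psi -96.21 w 85.3 F [-0.3  0.7 -1.2]
 turn total 0.7748 = 9 x 0.0861
 shift total [1.8357 0.6095 0.1077] = 11 x [0.1669 0.0554 0.0098]
```

View pics/w13.png

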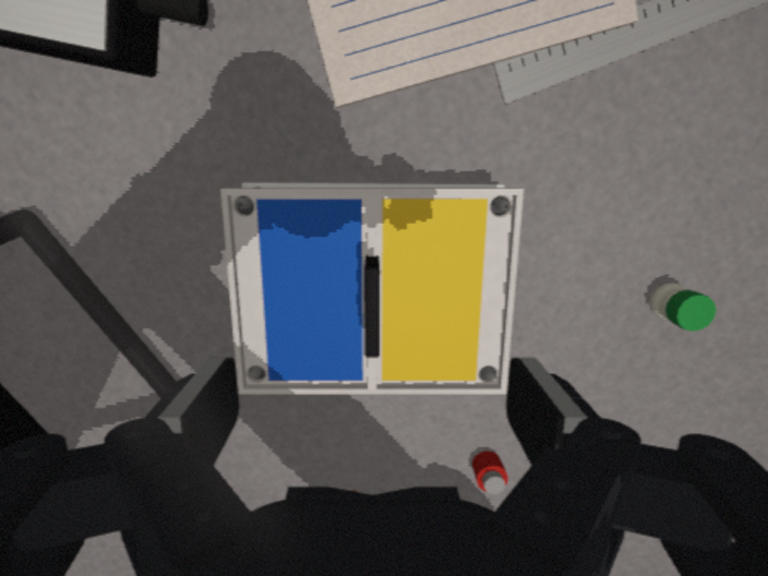

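All four pins show in the holes, at (244,204), (500,204), (256,373) and (488,373). I'll check the seating height by a fit.

```bash
python3 - <<'E'
from ov import *
from scipy.optimize import least_squares
c=np.load("c13.npy",allow_pickle=True)
L=[[100,-75,14],[-100,-75,14],[-100,75,14],[100,75,14],[88,-63,6],[-88,-63,6],[-88,63,6],[88,63,6]]
U=np.array([(222,190),(523,190),(508,392),(239,394),(244,205),(500,205),(488,373),(256,373)])/1.5
def f(p):
    X=W(p,L); X[:,2]+=p[3]; return (proj(c,X)-U).ravel()
s=least_squares(f,[597,245,84,46]);print(s.x,s.fun.round(1)); p=s.x
print(W(p,[[45,0,0],[-45,0,0]]))
E
```

```text
[596.08570207 245.21011221  83.93734825  44.37150196] [-0.4 -0.7  0.1 -1.2 -1.4  0.5  0.4 -0.5  0.1  0.8  0.3  0.4  0.2  0.3
  0.7  0.6]
[[600.83841711 289.95842725   0.        ]
 [591.33298703 200.46179716   0.        ]]
```

drive_tool(
  increments=[
    [1,[0,0,0],0.0861],
    [1,[0,0,0],0.0861],
    [1,[0,0,0],0.0861],
    [1,[0,0,0],0.0861],
    [1,[0,0,0],0.0861],
    [1,[0,0,0],0.0861],
    [1,[0,0,0],0.0861],
    [1,[0,0,0],0.0861],
    [1,[0,0,0],0.0861],
    [1,[0.167,0.0554,0.01],0],
    [1,[0.167,0.0554,0.01],0],
    [1,[0.167,0.0554,0.01],0],
    [1,[0.167,0.0554,0.01],0],
    [1,[0.167,0.0554,0.01],0],
    [1,[0.167,0.0554,0.01],0],
    [1,[0.167,0.0554,0.01],0],
    [1,[0.167,0.0554,0.01],0],
    [1,[0.167,0.0554,0.01],0],
    [1,[0.167,0.0554,0.01],0],
    [1,[0.167,0.0554,0.01],0],
  ],
)

```text
clock: 32.08
position: [387.0, -291.1, 198.3]
ee_rot: [-0.676, 0.737, 0.001, -0.001]
contact_force: [0.2, -0.2, 0.7]
gripper_width: 85.3
```

drive_tool(
  increments=[
    [1,[0,0,0],0],
    [1,[0,0,0],0],
  ],
)

```text
clock: 32.33
position: [388.1, -289.9, 198.5]
ee_rot: [-0.675, 0.737, 0.001, -0.0]
contact_force: [0.5, -0.1, -0.4]
gripper_width: 85.4
```

```bash
python3 - <<'E'
from h import *
plan(388.4,-303.5,70,174)
c=cal("wrist"); im=get_image("wrist"); save(im,"w14.png",None,1.5)
np.save("c14.npy",np.array(c,dtype=object),allow_pickle=True)
print(proj(c,[[388.4,-303.5,36]])*1.5)
E
```

```text
t 32.33 pos [ 388.1 -289.9  198.5] psi 174.99 w 85.4 F [ 0.5 -0.1 -0.4]
 turn total 0.0086 = 1 x 0.0086
 shift total [ 0.045  -0.0059  0.4283] = 3 x [ 0.015  -0.002   0.1428]
[[370.39397344 248.32727107]]
```

View pics/w14.png

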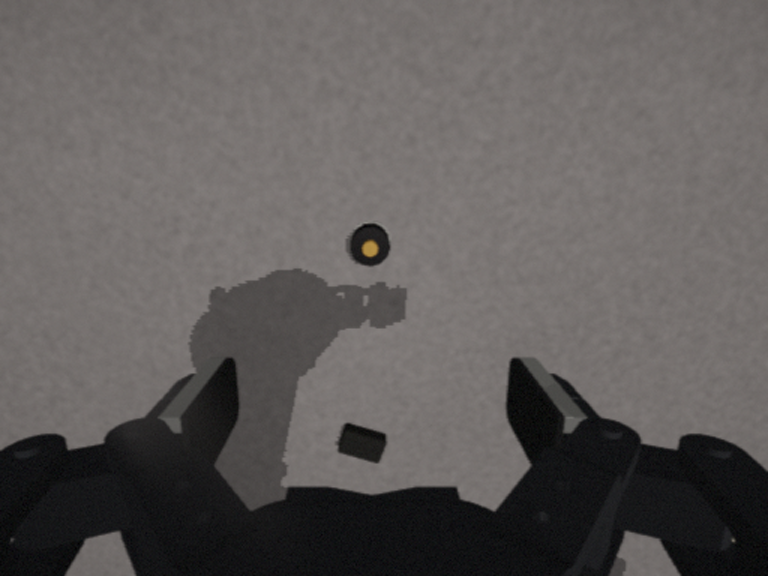

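drive_tool(
  increments=[
    [1,[0.0225,-0.003,0.12],0.0086],
    [1,[0.0225,-0.003,0.15],0],
    [1,[0,0,0.15],0],
    [1,[0,0,0.1],0],
    [1,[0,0,0.06],0],
    [1,[0,0,0.034],0],
    [1,[0,0,0],0],
    [1,[0,0,0],0],
  ],
)

```text
clock: 33.38
position: [390.0, -303.8, 15.8]
ee_rot: [-0.67, 0.743, -0.001, 0.0]
contact_force: [0.0, 0.2, 0.5]
gripper_width: 85.5
```

```bash
python3 - <<'E'
from h import *
plan(388.4,-303.4,14,174)
E
```

```text
t 33.38 pos [ 390.  -303.8   15.8] psi 174.08 w 85.5 F [0.  0.2 0.5]
 turn total 0.0007 = 1 x 0.0007
 shift total [-0.0006  0.0056  0.0061] = 1 x [-0.0006  0.0056  0.0061]
```

drive_tool(
  increments=[
    [1,[0,0.0055,0.006],0],
    [1,[0,0,0],0],
    [-1,[0,0,0],0],
    [-1,[0,0,0],0],
    [-1,[0,0,0],0],
    [-1,[0,0,0],0],
    [-1,[0,0,0],0],
    [-1,[0,0,0],0],
  ],
)

```text
clock: 34.38
position: [387.8, -303.7, 13.5]
ee_rot: [-0.669, 0.743, -0.0, 0.0]
contact_force: [-1.0, 0.2, 4.9]
gripper_width: 26.4
```

```bash
python3 - <<'E'
from h import *
plan(600.8,290,180,174)
E
```

```text
t 34.38 pos [ 387.8 -303.7   13.5] psi 174.04 w 26.4 F [-1.   0.2  4.9]
 turn total 0.0004 = 1 x 0.0004
 shift total [-2.0425 -0.4993 -0.555 ] = 12 x [-0.1702 -0.0416 -0.0463]
```

drive_tool(
  increments=[
    [-1,[0,0,-0.05],0],
    [-1,[0,0,-0.12],0],
    [-1,[0,0,-0.15],0],
    [-1,[0,0,-0.15],0],
    [-1,[-0.085,-0.0208,-0.085],0],
    [-1,[-0.17,-0.0416,0],0],
    [-1,[-0.17,-0.0416,0],0],
    [-1,[-0.17,-0.0416,0],0],
    [-1,[-0.17,-0.0416,0],0],
    [-1,[-0.17,-0.0416,0],0],
    [-1,[-0.17,-0.0416,0],0],
    [-1,[-0.17,-0.0416,0],0],
    [-1,[-0.17,-0.0416,0],0],
    [-1,[-0.17,-0.0416,0],0],
    [-1,[-0.17,-0.0416,0],0],
    [-1,[-0.17,-0.0416,0],0],
    [-1,[-0.0875,-0.0208,0],0],
    [-1,[0,0,0],0],
    [-1,[0,0,0],0],
  ],
)

```text
clock: 36.75
position: [599.6, 289.5, 178.7]
ee_rot: [-0.669, 0.743, 0.0, -0.001]
contact_force: [0.3, -0.4, -1.7]
gripper_width: 26.2
```

```bash
python3 - <<'E'
from h import *
plan(600.8,290,66,174)
im=get_image("wrist"); save(im,"w15.png",None,1.5)
E
```

```text
t 36.75 pos [599.6 289.5 178.7] psi 174.01 w 26.2 F [ 0.3 -0.4 -1.7]
 turn total 0.0001 = 1 x 0.0001
 shift total [-0.0021 -0.0039  0.3757] = 2 x [-0.001  -0.002   0.1878]
```

View pics/w15.png

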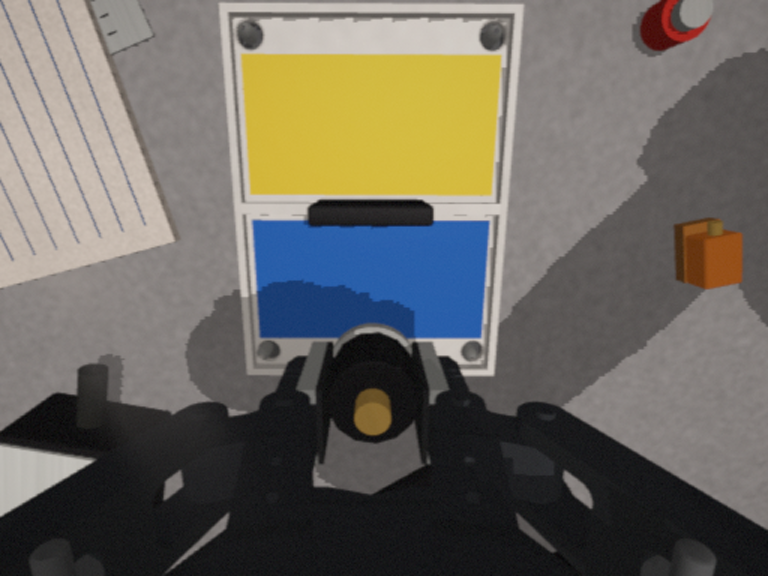

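drive_tool(
  increments=[
    [-1,[-0.002,-0.004,0.1],0],
    [-1,[0,0,0.12],0],
    [-1,[0,0,0.08],0],
    [-1,[0,0,0.05],0],
    [-1,[0,0,0.018],0],
    [-1,[0,0,0],0],
    [-1,[0,0,0],0],
  ],
)

```text
clock: 37.67
position: [602.1, 291.1, 70.6]
ee_rot: [-0.669, 0.743, -0.0, 0.001]
contact_force: [-0.0, -0.6, -0.6]
gripper_width: 26.6
```

```bash
python3 - <<'E'
from h import *
plan(600.8,290,65.5,174)
E
```

```text
t 37.67 pos [602.1 291.1  70.6] psi 174.04 w 26.6 F [-0.  -0.6 -0.6]
 turn total 0.0003 = 1 x 0.0003
 shift total [0.004  0.0041 0.017 ] = 1 x [0.004  0.0041 0.017 ]
```

drive_tool(
  increments=[
    [-1,[0.004,0.004,0.009],0],
    [-1,[0,0,0.006],0],
    [-1,[0,0,0],0],
    [-1,[0,0,0],0],
  ],
)

```text
clock: 38.17
position: [600.1, 289.7, 65.6]
ee_rot: [-0.669, 0.743, -0.0, 0.0]
contact_force: [-2.8, -0.4, 5.4]
gripper_width: 26.2
```

```bash
python3 - <<'E'
from h import *
plan(600.8,290,65.5,174)
E
```

```text
t 38.17 pos [600.1 289.7  65.6] psi 174.04 w 26.2 F [-2.8 -0.4  5.4]
 turn total 0.0004 = 1 x 0.0004
 shift total [-0.0014 -0.0021  0.0002] = 1 x [-0.0014 -0.0021  0.0002]
```

drive_tool(
  increments=[
    [0.2,[0,0,0],0],
    [0.2,[0,0,0],0],
    [0.2,[0,0,0],0],
    [0.2,[0,0,0],0],
    [0.2,[0,0,-0.08],0],
    [0.5,[0,0,-0.15],0],
    [1,[0,0,-0.19],0],
    [1,[0.19,0,0],0],
    [1,[0.19,0,0],0],
    [1,[0.06,0,0],0],
    [1,[0,0,0],0],
    [1,[0,0,0],0],
  ],
)

```text
clock: 39.67
position: [586.9, 159.4, 190.7]
ee_rot: [-0.67, 0.743, -0.0, 0.0]
contact_force: [-0.0, 0.7, -1.1]
gripper_width: 85.2
```

```bash
python3 - <<'E'
from h import *
plan(376,315,200,180)
im=get_image("wrist"); save(im,"w16.png",None,1.5)
E
```

```text
t 39.67 pos [586.9 159.4 190.7] psi 174.08 w 85.2 F [-0.   0.7 -1.1]
 turn total -0.0517 = 1 x -0.0517
 shift total [-0.5187  0.7029 -0.0308] = 5 x [-0.1037  0.1406 -0.0062]
```

View pics/w16.png

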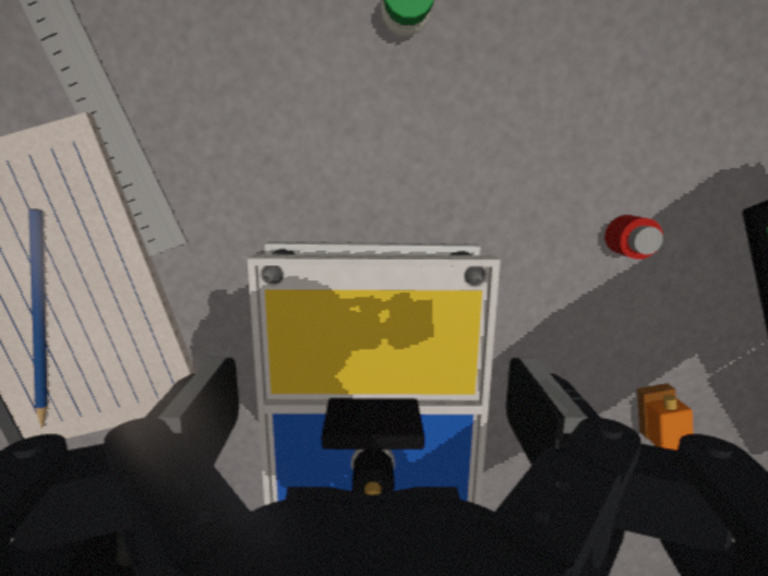

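drive_tool(
  increments=[
    [1,[0,0,0],-0.0517],
    [1,[-0.1,0.1406,-0.006],0],
    [1,[-0.1,0.1406,-0.006],0],
    [1,[-0.1,0.1406,-0.006],0],
    [1,[-0.1,0.1406,-0.006],0],
    [1,[-0.06,0.1406,-0.006],0],
    [1,[0,0,0],0],
    [1,[0,0,0],0],
  ],
)

```text
clock: 40.72
position: [375.7, 297.6, 199.9]
ee_rot: [0.707, -0.707, 0.0, -0.0]
contact_force: [0.6, 0.7, 0.4]
gripper_width: 85.4
```

```bash
python3 - <<'E'
from h import *
plan(376,302,200,180)
c=cal("wrist"); im=get_image("wrist"); save(im,"w17.png",None,1.5); save(im,"w17z.png",(205,120,305,195),7)
np.save("c17.npy",np.array(c,dtype=object),allow_pickle=True)
E
```

```text
t 40.73 pos [375.7 297.6 199.9] psi -179.94 w 85.4 F [0.6 0.7 0.4]
 turn total 0.0005 = 1 x 0.0005
 shift total [-0.0148 -0.0012 -0.0002] = 1 x [-0.0148 -0.0012 -0.0002]
```

View pics/w17.png

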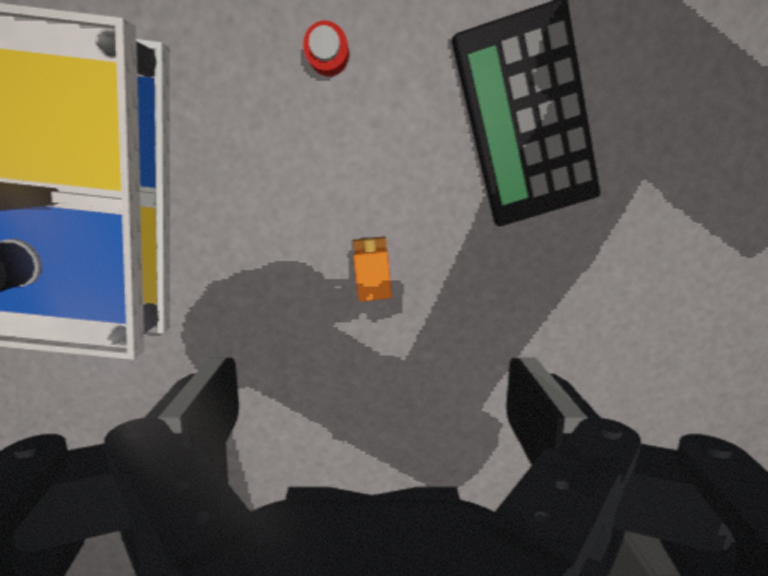

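View pics/w17z.png

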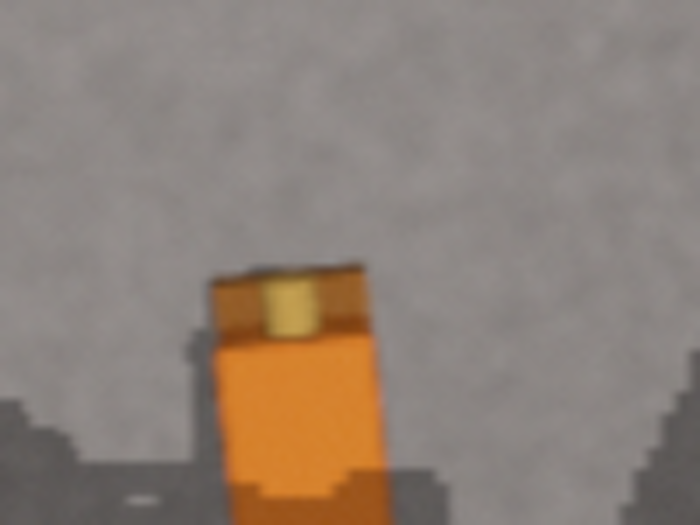

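```bash
python3 - <<'E'
from h import *
c=np.load("c17.npy",allow_pickle=True)
z=lambda u,v:(u/7+205-0.4,v/7+120-0.4)
a=back(c,[z(217,350),z(373,337)],30); print(a)
b=back(c,np.array([(357.5,302),(392,297)])/1.5,30); print(b, (a.mean(0)+b.mean(0))/2, np.linalg.norm(a.mean(0)-b.mean(0)))
d=b.mean(0)-a.mean(0);print(np.degrees(np.arctan2(d[1],d[0])))
m=(a.mean(0)+b.mean(0))/2
plan(m[0],m[1],14,185)
E
```

```text
[[389.18209419 289.46263134  30.        ]
 [366.47813758 287.51594415  30.        ]]
[[386.64319415 323.28986196  30.        ]
 [362.55180552 319.61487992  30.        ]] [376.21380786 304.97082934  30.        ] 33.12121163177598
95.60095977638007
t 40.77 pos [376.  297.1 199.8] psi 179.98 w 85.7 F [-1.2  0.6 -0.2]
 turn total -0.0438 = 1 x -0.0438
 shift total [-0.0261 -0.0029  0.6193] = 4 x [-0.0065 -0.0007  0.1548]
```

drive_tool(
  increments=[
    [1,[0,0,0.05],-0.0438],
    [1,[-0.013,-0.0015,0.12],0],
    [1,[-0.013,-0.0015,0.15],0],
    [1,[0,0,0.13],0],
    [1,[0,0,0.09],0],
    [1,[0,0,0.05],0],
    [1,[0,0,0.025],0],
    [1,[0,0,0],0],
    [1,[0,0,0],0],
  ],
)

```text
clock: 41.9
position: [376.5, 304.7, 15.9]
ee_rot: [0.737, -0.676, -0.0, -0.001]
contact_force: [0.2, 0.8, -0.2]
gripper_width: 85.2
```

```bash
python3 - <<'E'
from h import *
plan(376.2,305,14,185)
E
```

```text
t 41.90 pos [376.5 304.7  15.9] psi -175.05 w 85.2 F [ 0.2  0.8 -0.2]
 turn total -0.0004 = 1 x -0.0004
 shift total [-0.001   0.0008  0.0064] = 1 x [-0.001   0.0008  0.0064]
```

drive_tool(
  increments=[
    [1,[0,0,0.006],0],
    [1,[0,0,0],0],
    [-1,[0,0,0],0],
    [-1,[0,0,0],0],
    [-1,[0,0,0],0],
    [-1,[0,0,0],0],
    [-1,[0,0,0],0],
    [-1,[0,0,0],0],
    [-1,[0,0,-0.05],0],
    [-1,[0,0,-0.12],0],
    [-1,[0,0,-0.15],0],
    [-1,[0,0,-0.15],0],
    [-1,[0,0,-0.1],0.048],
    [-1,[0,0,0],0.048],
    [-1,[0,0,0],0],
    [-1,[0,0,0],0],
  ],
)

```text
clock: 43.9
position: [375.5, 303.9, 183.7]
ee_rot: [-0.669, 0.743, -0.0, -0.001]
contact_force: [0.3, -0.2, -0.7]
gripper_width: 23.2
```

```bash
python3 - <<'E'
from h import *
plan(591.3,200.5,180,174)
im=get_image("wrist"); save(im,"w18.png",None,1.5)
E
```

```text
t 43.90 pos [375.5 303.9 183.7] psi 174.04 w 23.2 F [ 0.3 -0.2 -0.7]
 turn total 0.0003 = 1 x 0.0003
 shift total [ 0.2675 -0.7513  0.0124] = 5 x [ 0.0535 -0.1503  0.0025]
```

View pics/w18.png

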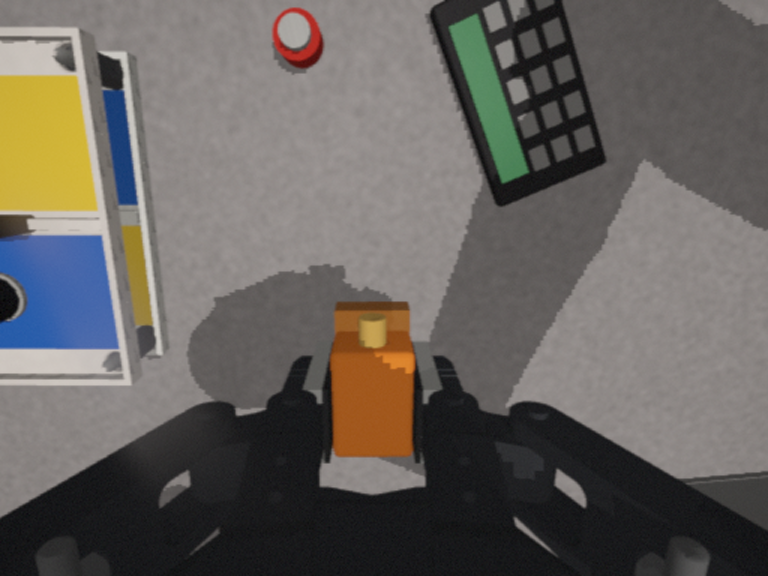

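drive_tool(
  increments=[
    [-1,[0.03,-0.08,0],0],
    [-1,[0.053,-0.15,0],0],
    [-1,[0.053,-0.15,0],0],
    [-1,[0.053,-0.15,0],0],
    [-1,[0.053,-0.15,0],0],
    [-1,[0.0255,-0.0713,0],0],
    [-1,[0,0,0],0],
    [-1,[0,0,0.1],0],
    [-1,[0,0,0.12],0],
    [-1,[0,0,0.09],0],
    [-1,[0,0,0.05],0],
    [-1,[0,0,0],0],
    [-1,[0,0,0],0],
    [-1,[0,0,0],0],
  ],
)

```text
clock: 45.7
position: [592.3, 201.4, 78.0]
ee_rot: [-0.669, 0.743, -0.0, 0.001]
contact_force: [0.6, 0.3, -0.9]
gripper_width: 23.2
```

```bash
python3 - <<'E'
from h import *
plan(591.3,200.5,66,174)
im=get_image("top"); save(im,"t18.png",(120,110,280,260),4)
E
```

```text
t 45.70 pos [592.3 201.4  78. ] psi 173.99 w 23.2 F [ 0.6  0.3 -0.9]
 turn total -0.0001 = 1 x -0.0001
 shift total [0.0032 0.0029 0.0399] = 1 x [0.0032 0.0029 0.0399]
```

View pics/t18.png

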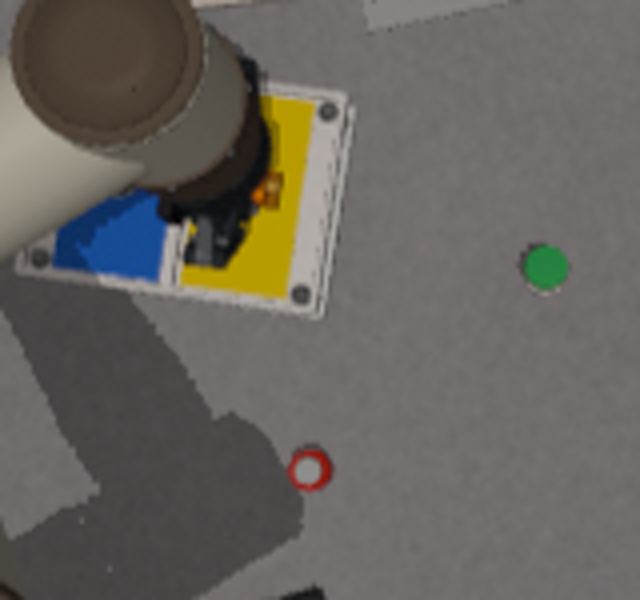

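drive_tool(
  increments=[
    [-1,[0.003,0.003,0.02],0],
    [-1,[0,0,0.015],0],
    [-1,[0,0,0.004],0],
    [-1,[0,0,0],0],
    [-1,[0,0,0],0],
  ],
)

```text
clock: 46.38
position: [590.4, 199.9, 65.8]
ee_rot: [-0.669, 0.743, -0.0, -0.0]
contact_force: [-2.2, -1.0, 4.9]
gripper_width: 22.9
```

```bash
python3 - <<'E'
from h import *
plan(591.3,200.5,66,174)
E
```

```text
t 46.38 pos [590.4 199.9  65.8] psi 174.00 w 22.9 F [-2.2 -1.   4.9]
 turn total -0.0000 = 1 x -0.0000
 shift total [-0.0023 -0.0027 -0.0008] = 1 x [-0.0023 -0.0027 -0.0008]
```

Contact at 4.9 N, so it is down. I'll release and retreat.

drive_tool(
  increments=[
    [0.2,[0,0,0],0],
    [0.2,[0,0,0],0],
    [0.2,[0,0,0],0],
    [0.2,[0,0,0],0],
    [0.2,[0,0,-0.08],0],
    [0.5,[0,0,-0.15],0],
    [1,[0,0,-0.19],0],
    [1,[0.19,0,-0.05],0],
    [1,[0.19,0,0],0],
    [1,[0.19,0,0],0],
    [1,[0,0,0],0],
    [1,[0,0,0],0],
  ],
)

```text
clock: 47.88
position: [572.8, 30.0, 205.9]
ee_rot: [-0.669, 0.743, -0.0, 0.0]
contact_force: [0.1, 0.8, -0.3]
gripper_width: 85.8
```

```bash
python3 - <<'E'
from h import *
plan(591.3,200.5,66,174)
im=get_image("side"); save(im,"s19.png",(120,110,280,230),5)
im=get_image("top"); save(im,"t19.png",(120,100,420,260),2.6)
im=get_image("wrist"); save(im,"w19.png",None,1.5)
E
```

```text
t 47.88 pos [572.8  30.  205.9] psi 173.94 w 85.8 F [ 0.1  0.8 -0.3]
 turn total -0.0005 = 1 x -0.0005
 shift total [-0.5717 -0.0018  0.4664] = 4 x [-0.1429 -0.0004  0.1166]
```

View pics/s19.png

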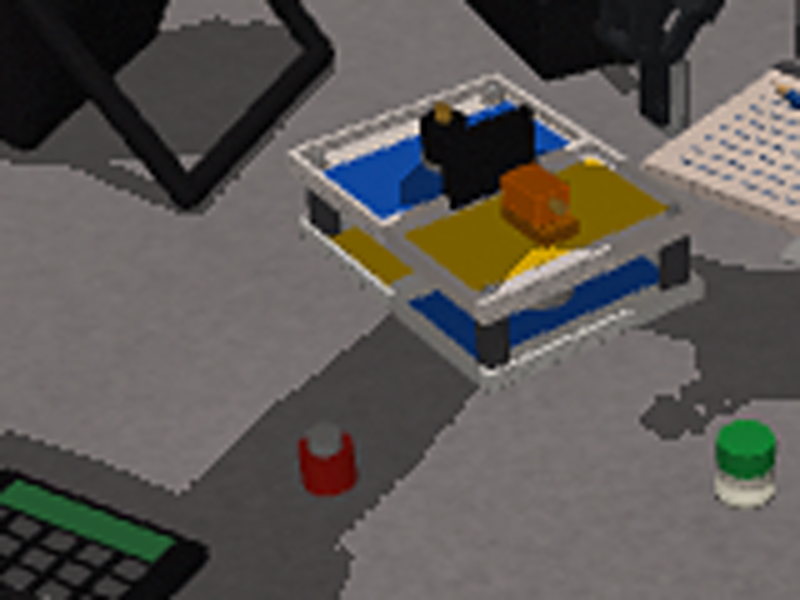

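View pics/t19.png

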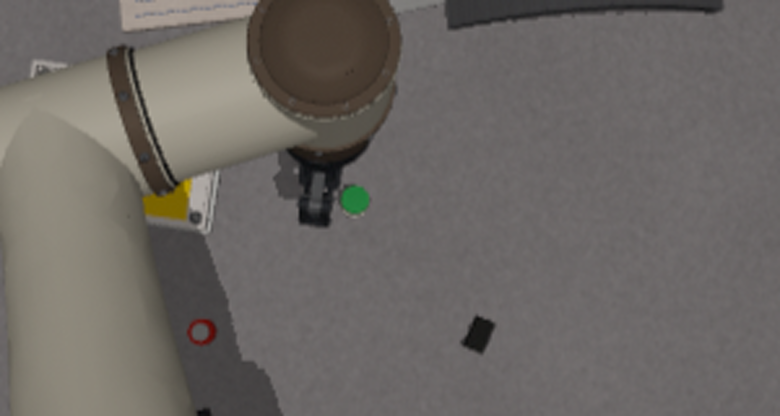

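View pics/w19.png

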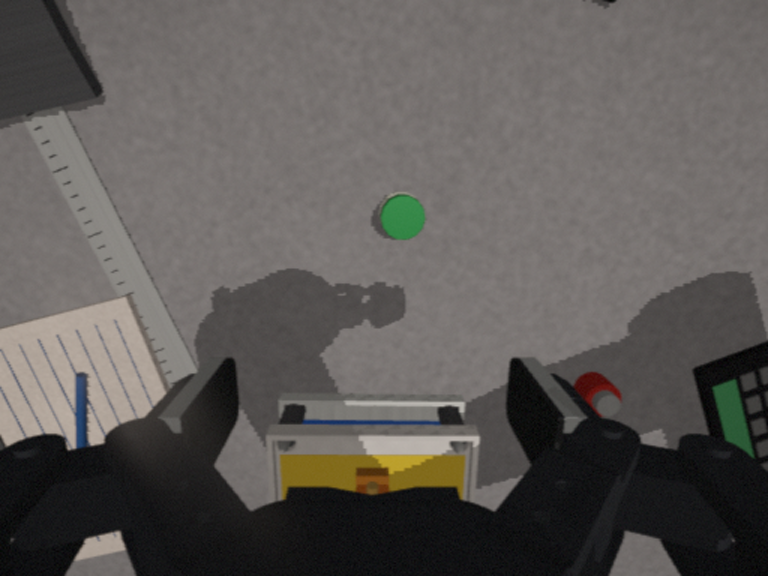

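Both probes stand upright in their bays, the tray is level on its posts and the bystanders haven't moved. I'm handing in.

```bash
python3 -c "
from bench import *
print(job_done())"
```

```text
the job is handed in; nothing more can be done
None
```

The whole kit is on its stand, and I handed the job in after about 48 s of the 118 s allowed; no verdict came back.

- **Order:** I placed the round block in the blue bay, then the stepped block in the yellow bay. The tray went on next, half a turn from the stand, so its colours lie over the opposite bays. The round probe then went in the tray's blue bay and the wedge probe in its yellow bay.
- **Tray:** all four pins showed in the corner holes. A fit to the picture put the underside at 44.4 mm against the nominal 46 mm, which I put down to calibration error of about 2 mm.
- **Probes:** in the last side picture both stand upright in their bays. The gripper is open and clear of everything.
- **Forces:** the largest wrist force I read was about 6.5 N. I only saw readings at the end of each move.
- **Bystanders:** the gel pot, red magnet and rubber block look untouched in the last pictures, judged by eye.
- **Not rechecked:** the blocks in the lower tier are mostly hidden under the tray. I last saw both flat in their bays just before it went on.

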